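Pack the sewing cases into the drawer tray

TASK

Pack all four sewing cases (orange, green, yellow, and the blue one that stands among the thread cones in the plywood crate) into the grey tray so that every case sits flat on the tray's floor, side by side, bars up. Keep the cases upright all the way, since they hold loose needles. Leave the thread cones standing in their crate and do not disturb the bottle, jar and weight on the worktop.

Things in the scene. Friction and masses are not known exactly. Their poses are not given: they have to be found in the camera images.
- tray: Shallow open grey plastic tray with an orange tag on each long outer side; fixed to the worktop. Outer 182 (its x) by 130 (its y), 35 high; walls and floor 6 thick, so the inside is 170 by 118 and the rim stands 29 above the inner floor. Origin: centre of its underside on the worktop; z up. Its place, left or right of the robot, and its yaw vary.
- crate: Open plywood crate, fixed to the worktop, holding the blue case and five standing thread cones. Outer 200 (its x) by 146 (its y), 45 high; walls and floor 6 thick. Origin: centre of its underside; z up. It stands on the other side from the tray.
- case_orange_mid (a point): Centre of the orange case: a rigid closed box 110 (its x) by 56 (its y) by 40 high, its sides tapering inwards by 4 over the lowest 12, with a black finger bar in the middle of its top, 40 long along its x, 14 wide (its y) and 26 high, so 66 in all. This point is on the box's centre line, 20 above its underside (46 below the top of the bar); z up. It stands loose on the worktop, at any yaw. About 0.1 to 0.35 kg.
- case_green_mid (a point): Centre of the green case: a rigid closed box 104 (its x) by 50 (its y) by 40 high, its sides tapering inwards by 4 over the lowest 12, with a black finger bar in the middle of its top, 40 long along its x, 14 wide (its y) and 26 high, so 66 in all. This point is on the box's centre line, 20 above its underside (46 below the top of the bar); z up. It stands loose on the worktop, at any yaw. About 0.1 to 0.35 kg.
- case_yellow_mid (a point): Centre of the yellow case: a rigid closed box 60 (its x) by 58 (its y) by 40 high, its sides tapering inwards by 4 over the lowest 12, with a black finger bar in the middle of its top, 40 long along its x, 14 wide (its y) and 26 high, so 66 in all. This point is on the box's centre line, 20 above its underside (46 below the top of the bar); z up. It stands loose on the worktop, at any yaw. About 0.1 to 0.35 kg.
- case_blue_mid (a point): Centre of the blue case: a rigid closed box 58 (its x) by 42 (its y) by 40 high, its sides tapering inwards by 4 over the lowest 12, with a black finger bar in the middle of its top, 40 long along its x, 14 wide (its y) and 26 high, so 66 in all. This point is on the box's centre line, 20 above its underside (46 below the top of the bar); z up. It stands among the cones in the crate. About 0.1 to 0.35 kg.
- cone0_mid (a point): Centre of a purple thread cone standing loose in the crate: base diameter 32, tapering to 15 at the top, 75 high; this point is half-way up, z along its axis.
- cone1_mid (a point): Centre of a red thread cone standing loose in the crate: base diameter 32, tapering to 15 at the top, 75 high; this point is half-way up, z along its axis.
- cone2_mid (a point): Centre of a dark green thread cone standing loose in the crate: base diameter 32, tapering to 15 at the top, 75 high; this point is half-way up, z along its axis.
- cone3_mid (a point): Centre of a pink thread cone standing loose in the crate: base diameter 32, tapering to 15 at the top, 75 high; this point is half-way up, z along its axis.
- cone4_mid (a point): Centre of a cream thread cone standing loose in the crate: base diameter 32, tapering to 15 at the top, 75 high; this point is half-way up, z along its axis.
- oil_mid (a point): Centre, half-way up, of a bystander standing on the worktop: amber machine-oil bottle, diameter 48, height 150; z along its axis.
- jar_mid (a point): Centre, half-way up, of a bystander standing on the worktop: whitish jar with a pale cap, diameter 64, height 85; z along its axis.
- weight_mid (a point): Centre, half-way up, of a bystander standing on the worktop: steel pattern weight with a knob, diameter 68, height 56; z along its axis.
There are look-alikes about, which are no part of the job. There is more than one size of the part that bears case_green_mid; the job needs the middle-sized.

How it is judged:
At the end, for the whole second after the job is handed in: All four cases are inside the tray, each resting on the tray's floor (no more than about 4 mm proud of it) and level within 0.06 rad; all five cones stand upright (within 0.15 rad) in the crate (x of case_orange_mid in the frame of tray between -0.066 and 0.066 m and y of case_orange_mid in the frame of tray between -0.041 and 0.041 m and z of each of case_orange_mid, case_green_mid, case_yellow_mid, case_blue_mid in the frame of tray below 0.03 m and angle between each of case_orange_mid, case_green_mid, case_yellow_mid, case_blue_mid's own z axis and vertical below 0.06 rad and x of case_green_mid in the frame of tray between -0.066 and 0.066 m and y of case_green_mid in the frame of tray between -0.041 and 0.041 m and x of case_yellow_mid in the frame of tray between -0.066 and 0.066 m and y of case_yellow_mid in the frame of tray between -0.041 and 0.041 m and x of case_blue_mid in the frame of tray between -0.066 and 0.066 m and y of case_blue_mid in the frame of tray between -0.041 and 0.041 m and angle between each of cone0_mid, cone1_mid, cone2_mid, cone3_mid, cone4_mid's own z axis and vertical below 0.15 rad and z of each of cone0_mid, cone1_mid, cone2_mid, cone3_mid, cone4_mid in the frame of crate below 0.05 m and horizontal distance between each of cone0_mid, cone1_mid, cone2_mid, cone3_mid, cone4_mid and crate below 0.115 m); the robot touches nothing.
It fails at once if a case tips by more than 0.5 rad (angle between any of case_orange_mid, case_green_mid, case_yellow_mid, case_blue_mid's own z axis and vertical above 0.5 rad).
It fails at once if a thread cone is knocked over (tilts by more than 0.5 rad) (angle between any of cone0_mid, cone1_mid, cone2_mid, cone3_mid, cone4_mid's own z axis and vertical above 0.5 rad).
It fails at once if the bottle, jar or weight is shifted by more than 20 mm or tipped (distance of any of oil_mid, jar_mid, weight_mid from where it was at the start of the episode above 0.02 m).
It also fails if it takes over 72 s, if anything falls off the work surface, if the arm or the gripper's body presses on something with over 40 N, if the wrist force passes 120 N, or if a joint passes its speed limit or range.

ROBOT

A 6-joint arm with a two-finger parallel gripper is mounted at the origin on the work surface. World frame = base frame: x ahead of the robot, y to its left, z up, the work surface at z = 0. Lengths are in m, angles in rad, forces in N, time in s.
With the tool pointing down it reaches from about 0.25 to 0.725 m from the base axis. Payload 4 kg.
Tool frame: the origin (TCP) lies midway between the tips of the shut fingers; the grasp point (between the pads) lies 19 mm behind it; z points along the fingers, x is the direction in which the jaws open and shut, and the axes are right-handed (so a half turn about z gives the same grasp; the last joint's range is limited). The gripper opens to 85 mm and grips with 20 to 120 N. Pads are 22 mm wide; open, the fingers measure 114 mm over their backs; the gripper's body (76 mm by 85 mm) begins 54 mm behind the grasp point. The pads swing forward as they close: fully open they stand 13 mm farther back than shut.
Start: joints at [1.22, 0.241, 0.005, 1.335, 0, 1.571], TCP at [0.172, 0.47, 0.231] pointing down, gripper open.
Joint ranges: [-2.72, 2.72], [-1.05, 1.87], [-1.09, 1.28], [-1.99, 2.15], [-1.42, 1.44], [-3.14, 3.14]. Speed limits (rad/s): [2.79, 2.79, 3.14, 3.14, 3.14, 3.14].

INTERFACE

Orientations are given as a unit quaternion [x, y, z, w].
In Python, from workcell import bot, vision, ticket gives the robot as it stands.
- The arm moves only by the tool play_rows, never from a script. Its argument "deltas" is one flat list of numbers, 5 for each row, row after row: the opening, from 0 (shut) to 1 (fully open), then the shift along the tool's x, y, z in units of 60 mm (1.0 is 60 mm), then the turn about the tool's z in degrees. A call has 1 to 12 rows; each row shifts and turns the pose as measured when the row begins, along the tool's axes as they then stand; what a row does not reach is not made up. A row lasts 1/8 s, in which the tool goes at most 62.5 mm and 10.7 degrees, less where a joint would pass 70% of its speed; a pose out of reach is approached as far as the arm can. A call is refused whole if a number of a shift passes 1 or a number of a turn 10.7, either way. A call with a gripper value outside its range is refused whole. The fingers move at their own pace and stop on an object; the grip force is fixed at half the most. Time passes only in rows, so rows that do not move let the fingers close. It gives the time, the measured TCP pose, the force and the opening at its end, in the units of the state.
- bot.get_obs(): the state, without advancing time (a new reading comes with each control period).
- vision.camera(name): name is "scene" or "top"; returns a dict with "color" (384x512x3 uint8, blue, green, red), "intrinsics" (3x3 intrinsics, pixels), "rvec" (rotation vector, rad) and "tvec" (3), from world to camera coordinates, as OpenCV has them. Camera axes: x right, y down, z forward; pixel columns grow to the right and rows downward; lengths in m; the calibration is good to about 2 mm. A picture is of the moment at which its call begins. There is no depth.
- ticket.job_done(): hands the job in, once; it reports no verdict.
The state is a dict: "clock": time; "joint_pos": joint angles; "joint_vel": joint speeds; "tau": joint torques, N m; "eef_pos": TCP position; "tool_rot": TCP orientation; "ft_force": force on the tool from outside, world axes, zero at the start; "ft_torque": the same for the moment, N m; "grip_width": finger opening in m.
Only numpy, scipy, OpenCV 4.12 (cv2) and the standard library are available. Lean on these libraries where they do the work, as an engineer would, in place of code of your own. Each camera call takes 0.05 s, during which the arm holds its last target. There are 200 camera calls.

## Working session

There is one attempt and no reset: what is moved stays moved. The work goes in short steps, Python scripts to look and compute and a tool call to move; the robot and the scene stay as the last step left them, time stands still between calls to the robot, and variables do not carry over. Pictures are saved under pics/ and viewed, about 8 in all and at most 12, crops included, and the job is handed in when it is done.

Besides the shell and the picture viewer there is one more tool, called as name(argument=value, ...) on one line, values as JSON. play_rows: Moves the arm, as the interface text tells. Its arguments: {"type":"object","properties":{"deltas":{"type":"array"}},"required":["deltas"]}

```bash
mkdir -p pics
python3 - <<'E'
from workcell import bot, vision
import cv2,numpy as np
for n in("scene","top"):
    c=vision.camera(n); cv2.imwrite(f"pics/{n}0.png",cv2.resize(c["color"],(800,600),interpolation=cv2.INTER_CUBIC))
    R=cv2.Rodrigues(np.array(c["rvec"]))[0]; print(n,np.round(c["intrinsics"],1).tolist(),np.round(-R.T@np.array(c["tvec"]).ravel(),3),np.round(R,2).tolist())
    np.savez(f"pics/{n}0.npz",**c)
o=bot.get_obs(); print({k:np.round(v,3).tolist() for k,v in o.items()})
E
```

```text
scene [[396.9, 0.0, 251.3], [0.0, 396.9, 195.5], [0.0, 0.0, 1.0]] [ 0.995 -0.642  0.591] [[0.82, 0.57, 0.02], [0.33, -0.44, -0.83], [-0.47, 0.69, -0.55]]
top [[359.8, 0.0, 257.2], [0.0, 359.8, 191.6], [0.0, 0.0, 1.0]] [0.428 0.013 1.034] [[0.02, -1.0, 0.0], [-0.99, -0.02, -0.13], [0.13, -0.0, -0.99]]
{'clock': 0.1, 'joint_pos': [1.22, 0.241, 0.004, 1.335, -0.0, 1.571], 'joint_vel': [-0.0, -0.002, 0.002, -0.0, -0.001, -0.002], 'tau': [0.0, -37.314, 25.301, 0.011, 0.0, -0.0], 'eef_pos': [0.172, 0.469, 0.23], 'tool_rot': [0.82, 0.573, -0.001, 0.001], 'ft_force': [-0.852, 0.167, 1.315], 'ft_torque': [-0.015, -0.002, 0.031], 'grip_width': 0.085}
```

View pics/scene0.png

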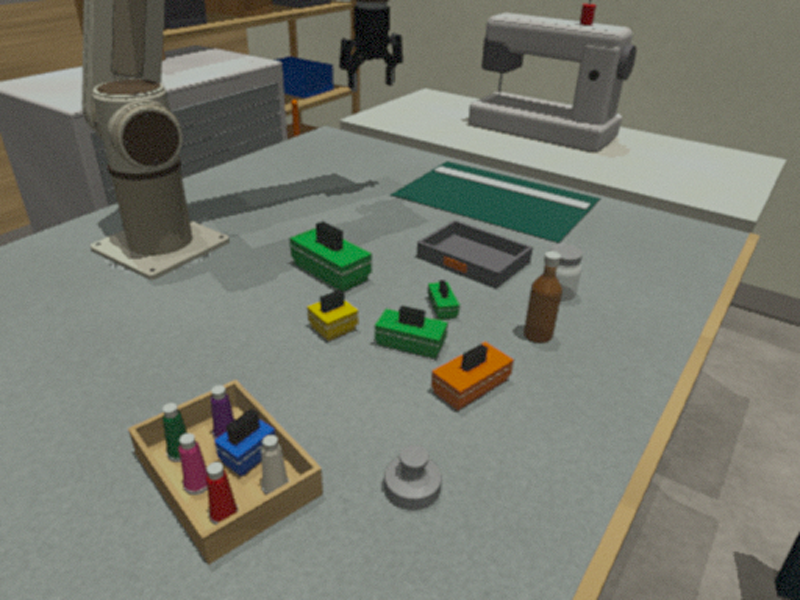

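View pics/top0.png

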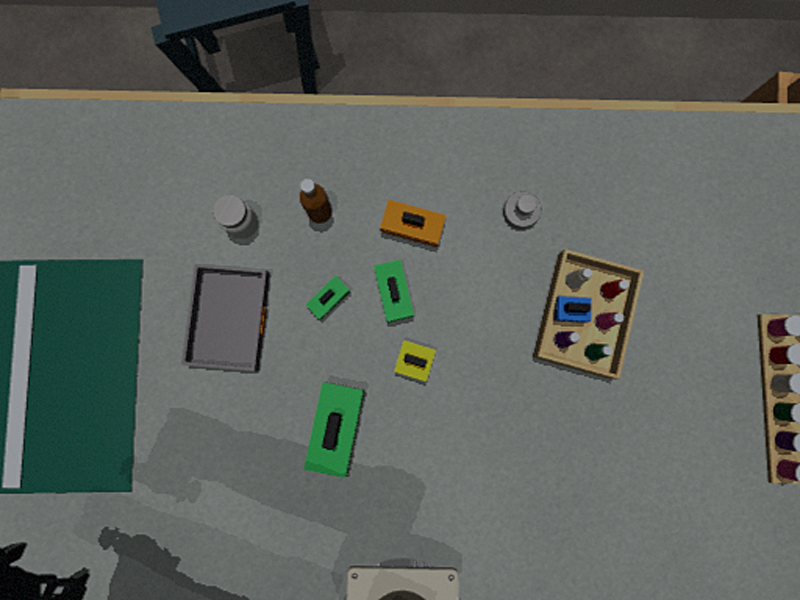

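The views show four movable green, orange and yellow cases between the robot and the bottle. In the 800 px top view the needed mid-sized green is at (394,292), orange (413,222), yellow (416,361) and blue (573,309) in the crate. The tray is at (228,318). The green at (335,428) is too big and the one at (328,298) too small.

```bash
cat > h.py <<'E'
import cv2,numpy as np
from workcell import bot,vision
def cam(n):
    c=vision.camera(n); return c
def ray(c,px,z):
    px=np.atleast_2d(np.array(px,float)); R=cv2.Rodrigues(np.array(c["rvec"],float))[0]; t=np.array(c["tvec"],float).ravel(); K=np.array(c["intrinsics"])
    o=-R.T@t; d=np.c_[px,np.ones(len(px))]@np.linalg.inv(K).T@R
    return o[:2]+d[:,:2]*((z-o[2])/d[:,2])[:,None]
def proj(c,P): return cv2.projectPoints(np.array(P,float).reshape(-1,3),np.array(c["rvec"],float),np.array(c["tvec"],float),np.array(c["intrinsics"],float),None)[0].reshape(-1,2)
def rect(P):
    (x,y),(w,h),a=cv2.minAreaRect((P*1000).astype(np.float32))
    if w<h: w,h,a=h,w,a+90
    return [round(v,1) for v in (x,y,w,h,(a+90)%180-90)]
def masks(c):
    h=cv2.cvtColor(c["color"],cv2.COLOR_BGR2HSV); H,S,V=cv2.split(h); hi=(S>110)&(V>50)
    return h,dict(orange=hi&(H>5)&(H<18)&(S>180),green=hi&(H>50)&(H<75)&(V>70),yellow=hi&(H>22)&(H<33)&(S>150),blue=hi&(H>100)&(H<125))
def yaw():
    q=bot.get_obs()["tool_rot"]; return 2*np.degrees(np.arctan2(q[1],q[0]))
def plan(x,y,z,yw,n,grip,zfirst=0):
    o=bot.get_obs(); p=np.array(o["eef_pos"]); y0=yaw(); d=(yw-y0+90)%180-90
    print("now",np.round(p*1000,1),round(y0,1),"turn",round(-d,1),"j6",np.round(o["joint_pos"],2))
    for i in range(n):
        a=np.radians(y0+d*i/n); v=(np.array([x,y,z])-p)/n/.06
        print([grip,round(v[0]*np.cos(a)+v[1]*np.sin(a),3),round(v[0]*np.sin(a)-v[1]*np.cos(a),3),round(-v[2],3),round(-d/n,2)])
E
python3 - <<'E'
from h import *
c=dict(np.load("pics/top0.npz"));h,m=masks(c)
for k,M in m.items():
    n,L,st,ce=cv2.connectedComponentsWithStats(M.astype(np.uint8))
    for i in range(1,n):
        if st[i,4]<60: continue
        P=np.argwhere(L==i)[:,::-1]; v=h[...,2][L==i]; t,_=cv2.threshold(v.reshape(-1,1),0,255,cv2.THRESH_OTSU)
        print(k,st[i].tolist(),"all",rect(ray(c,P,.04 if k!="blue" else .046)),"otsu",t,np.percentile(v,[5,25,50,75,95]),"top",rect(ray(c,P[v>t],.04 if k!="blue" else .046)))
        x,y,w,hh=st[i,:4]; sub=h[y:y+hh,x:x+w]; hull=np.zeros(L.shape,np.uint8); cv2.fillConvexPoly(hull,cv2.convexHull(P.astype(np.int32)),1)
        B=np.argwhere((hull>0)&(h[...,2]<45))[:,::-1]
        if len(B)>10: print("   bar",len(B),"rect",rect(ray(c,B,.066 if k!="blue" else .072)))
# tray, crate
H,S,V=cv2.split(h); 
im=c["color"][150:250,330:430]; cv2.imwrite("pics/crate.png",cv2.resize(np.hstack([im,c["color"][155:255,105:205]]),(800,400),interpolation=cv2.INTER_CUBIC))
E
```

```text
orange [192, 118, 16, 16, 130] all [746.7, 177.0, 45.0, 37.3, -58.7] otsu 64.0 [54.   65.   69.   70.75 74.  ] top [747.4, 176.7, 43.6, 36.4, -58.7]
   bar 19 rect [746.5, 175.7, 20.1, 10.4, -53.9]
green [239, 166, 26, 40, 574] all [578.5, 26.7, 104.0, 49.6, 14.8] otsu 117.0 [110.3 137.  139.  140.  145. ] top [579.2, 26.7, 102.7, 49.1, 14.7]
   bar 68 rect [575.9, 26.7, 40.7, 12.6, 14.9]
green [196, 177, 27, 27, 300] all [563.9, 144.9, 74.9, 36.0, -43.3] otsu 110.0 [ 92. 136. 138. 140. 144.] top [565.2, 144.9, 72.9, 34.0, -43.3]
   bar 42 rect [560.8, 142.2, 26.8, 9.7, -43.2]
green [195, 245, 37, 61, 1333] all [333.7, 125.5, 151.1, 72.8, -10.0] otsu 122.0 [111.  132.  135.  136.  139.4] top [336.6, 125.4, 143.4, 71.6, -10.2]
   bar 196 rect [315.4, 122.9, 95.1, 37.0, 8.6]
yellow [253, 218, 26, 26, 371] all [454.3, -12.9, 58.3, 56.8, 74.1] otsu 125.0 [111. 151. 153. 156. 160.] top [454.3, -12.9, 58.3, 56.8, 74.1]
   bar 63 rect [453.4, -12.3, 36.4, 11.8, 74.4]
blue [355, 189, 23, 17, 240] all [550.4, -291.0, 61.0, 44.0, 88.4] otsu 123.0 [ 63.95 102.   156.   160.   168.  ] top [551.4, -295.2, 52.8, 41.8, 88.4]
   bar 92 rect [548.1, -284.4, 56.7, 24.5, 88.9]
```

View pics/crate.png

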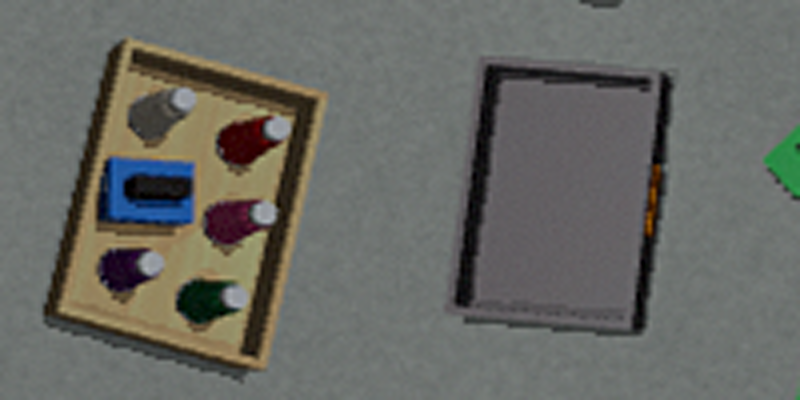

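Run:
```python
from h import *
c=dict(np.load("pics/top0.npz"));h,m=masks(c)
px=np.argwhere(np.ones((2,2)))  # noop
print("hsv orange",h[139,258],h[143,268])
H,S,V=cv2.split(h)
M=((H>=5)&(H<22)&(S>150)&(V>60)); n,L,st,ce=cv2.connectedComponentsWithStats(M.astype(np.uint8))
for i in range(1,n):
    if st[i,4]>100: P=np.argwhere(L==i)[:,::-1]; print(st[i].tolist(),rect(ray(c,P,.04)))
T=lambda X,Y:(105+(X-400)/4-.375,155+Y/4-.375); C=lambda X,Y:(330+X/4-.375,150+Y/4-.375)
P=ray(c,[T(484,58),T(663,70),T(632,322),T(449,311)],.035); print("tray",np.round(P*1000,1).tolist(),rect(P), np.round(P.mean(0)*1000,1))
P2=ray(c,[T(495,80),T(477,305)],.006) ; print("floor?",np.round(P2*1000,1).tolist())
K=ray(c,[C(124,38),C(327,92),C(268,368),C(45,312)],.045); print("crate",np.round(K*1000,1).tolist(),rect(K))
for n,q in dict(cream=(182,99),red=(277,128),pink=(264,212),purple=(150,263),green=(236,297)).items(): print(n,np.round(ray(c,[C(*q)],.081)*1000,1).tolist())
# scene view of tray
s=dict(np.load("pics/scene0.npz")); f=lambda X,Y:(X*.64-.2,Y*.64-.2)
for z in(.035,): print("scene tray rim L,far,R,near",np.round(ray(s,[f(418,250),f(457,225),f(532,258),f(495,283)],z)*1000,1).tolist())
h2,m2=masks(s)
print("blue bar scene",np.round(ray(s,[f(243,413)],.072)*1000,1).tolist(),"orange bar",np.round(ray(s,[f(474,348)],.066)*1000).tolist(),"oil",np.round(ray(s,[f(541,338)],0)*1000).tolist())
cv2.imwrite("pics/tr_s.png",cv2.resize(s["color"][140:190,255:355],(800,400),interpolation=cv2.INTER_CUBIC))
print("to orange"); plan(.74,.02,.2,80,8,.5)
```

```text
hsv orange [103 105  34] [0 0 0]
[192, 118, 16, 15, 124] [747.4, 177.6, 44.7, 37.0, -61.3]
[244, 128, 41, 29, 666] [704.1, -6.2, 109.4, 58.8, 75.5]
tray [[619.6, 382.7], [613.3, 256.2], [436.7, 268.9], [442.0, 395.2]] [527.7, 325.7, 180.5, 126.6, -4.0] [527.9 325.7]
floor? [[609.1, 384.4], [447.0, 386.7]]
crate [[658.2, -278.7], [622.1, -420.1], [429.9, -372.2], [465.4, -220.5]] [544.1, -320.4, 201.2, 155.8, -14.0]
cream [[608.5, -306.3]]
red [[589.9, -369.7]]
pink [[532.9, -359.1]]
purple [[497.6, -282.2]]
green [[476.1, -338.6]]
scene tray rim L,far,R,near [[454.5, 239.8], [459.8, 377.7], [640.7, 342.2], [626.3, 219.9]]
blue bar scene [[545.6, -288.9]] orange bar [[703.0, -4.0]] oil [[742.0, 165.0]]
to orange
now [171.6 469.  230.5] 69.9 turn -10.1 j6 [ 1.22  0.24  0.    1.34 -0.    1.57]
[0.5, np.float64(-0.472), np.float64(1.433), np.float64(0.064), np.float64(-1.26)]
[0.5, np.float64(-0.503), np.float64(1.423), np.float64(0.064), np.float64(-1.26)]
[0.5, np.float64(-0.534), np.float64(1.411), np.float64(0.064), np.float64(-1.26)]
[0.5, np.float64(-0.565), np.float64(1.399), np.float64(0.064), np.float64(-1.26)]
[0.5, np.float64(-0.596), np.float64(1.386), np.float64(0.064), np.float64(-1.26)]
[0.5, np.float64(-0.626), np.float64(1.373), np.float64(0.064), np.float64(-1.26)]
[0.5, np.float64(-0.656), np.float64(1.359), np.float64(0.064), np.float64(-1.26)]
[0.5, np.float64(-0.686), np.float64(1.344), np.float64(0.064), np.float64(-1.26)]
```

View pics/tr_s.png

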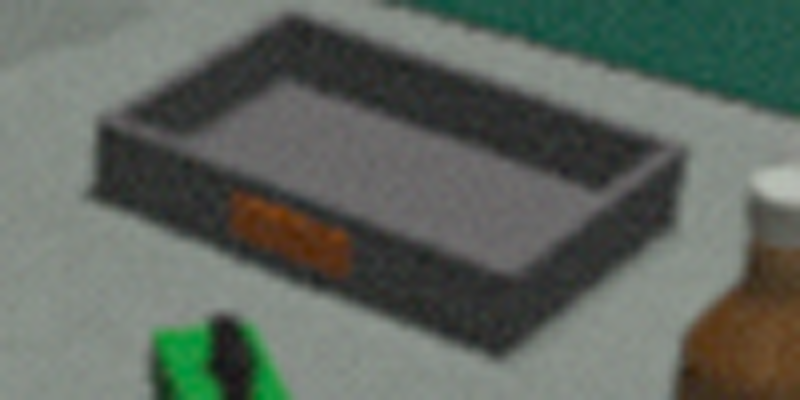

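Tray is at about (528,326) with yaw -4°, its rim corners visible at crop (100,122), (290,12), (686,150) and (510,275). Orange is at (704,-6) with yaw 75.5°. The layout is orange, green and yellow with their long axes along tray y, and blue beside yellow.

```bash
cat >> h.py <<'E'
def route(*W,n1=12):
    """W: (x,y,z mm, tool yaw deg, rows, grip); prints rows of moves in call-sized chunks"""
    o=bot.get_obs(); p=np.array(o["eef_pos"])*1000; y0=yaw(); R=[]
    print("now",np.round(p,1),"yaw",round(y0,1),"j",np.round(o["joint_pos"],2),"t",round(o["clock"],2),"F",np.round(o["ft_force"],1),"w",round(o["grip_width"],4))
    for x,y,z,yw,n,g in W:
        d=(yw-y0+180)%360-180; v=(np.array([x,y,z])-p)/n/60
        for i in range(n):
            a=np.radians(y0+d*i/n); R+=[g,round(v[0]*np.cos(a)+v[1]*np.sin(a),2),round(v[0]*np.sin(a)-v[1]*np.cos(a),2),round(-v[2],2),round(-d/n,1)]
        p=np.array([x,y,z],float); y0=yw
    R=[float(r) for r in R]
    for i in range(0,len(R),60): print(R[i:i+60])
TC=np.array([527.9,325.7]); TY=-4.05
def tray(u,v): a=np.radians(TY); return TC+np.array([u*np.cos(a)-v*np.sin(a),u*np.sin(a)+v*np.cos(a)])
E
python3 - <<'E'
from h import *
s=dict(np.load("pics/scene0.npz")); f=lambda X,Y:(255+X/8-.44,140+Y/8-.44)
P=ray(s,[f(97,122),f(290,12),f(687,150),f(510,277)],.035);print(np.round(P*1000,1).tolist(),rect(P))
route((704,-6,130,-14.5,14,.5))
E
```

```text
[[435.8, 265.1], [446.0, 392.2], [624.0, 380.4], [613.6, 255.3]] [529.9, 322.8, 180.2, 127.4, -3.8]
now [171.6 469.  230.5] yaw 69.9 j [ 1.22  0.24  0.    1.34 -0.    1.57] t 0.1 F [-0.9  0.2  1.3] w 0.0853
[0.5, -0.31, 0.79, 0.12, 6.0, 0.5, -0.23, 0.82, 0.12, 6.0, 0.5, -0.14, 0.84, 0.12, 6.0, 0.5, -0.05, 0.85, 0.12, 6.0, 0.5, 0.04, 0.85, 0.12, 6.0, 0.5, 0.13, 0.84, 0.12, 6.0, 0.5, 0.21, 0.82, 0.12, 6.0, 0.5, 0.3, 0.8, 0.12, 6.0, 0.5, 0.38, 0.76, 0.12, 6.0, 0.5, 0.46, 0.72, 0.12, 6.0, 0.5, 0.53, 0.66, 0.12, 6.0, 0.5, 0.6, 0.6, 0.12, 6.0]
[0.5, 0.66, 0.54, 0.12, 6.0, 0.5, 0.71, 0.47, 0.12, 6.0]
```

play_rows(deltas=[0.5,-0.31,0.79,0.12,6,0.5,-0.23,0.82,0.12,6,0.5,-0.14,0.84,0.12,6,0.5,-0.05,0.85,0.12,6,0.5,0.04,0.85,0.12,6,0.5,0.13,0.84,0.12,6,0.5,0.21,0.82,0.12,6,0.5,0.3,0.8,0.12,6,0.5,0.38,0.76,0.12,6,0.5,0.46,0.72,0.12,6,0.5,0.53,0.66,0.12,6,0.5,0.6,0.6,0.12,6])

```text
clock: 1.6
eef_pos: [0.6332, 0.0456, 0.1361]
tool_rot: [0.999, -0.035, -0.004, 0.002]
ft_force: [0.5, 1.3, 1.1]
grip_width: 0.0427
```

```bash
sed -i 's/TC=.*TY=.*/TC=np.array([528.9,324.3]); TY=-4.0/' h.py
python3 - <<'E'
from h import *
route((704,-5.5,90,-14.5,5,.4),(704,-5.5,43,-14.5,3,.4))
E
```

```text
now [633.2  45.6 136.1] yaw -4.0 j [ 0.07  0.56  0.24  1.26 -0.    1.71] t 1.6 F [0.5 1.3 1.1] w 0.0427
[0.4, 0.25, 0.15, 0.15, 2.1, 0.4, 0.25, 0.14, 0.15, 2.1, 0.4, 0.26, 0.14, 0.15, 2.1, 0.4, 0.26, 0.13, 0.15, 2.1, 0.4, 0.27, 0.12, 0.15, 2.1, 0.4, 0.0, -0.0, 0.26, -0.0, 0.4, 0.0, -0.0, 0.26, -0.0, 0.4, 0.0, -0.0, 0.26, -0.0]
```

play_rows(deltas=[0.4,0.25,0.15,0.15,2.1,0.4,0.25,0.14,0.15,2.1,0.4,0.26,0.14,0.15,2.1,0.4,0.26,0.13,0.15,2.1,0.4,0.27,0.12,0.15,2.1,0.4,0,0,0.26,0,0.4,0,0,0.26,0,0.4,0,0,0.2,0])

```text
clock: 2.6
eef_pos: [0.7027, -0.0054, 0.039]
tool_rot: [0.992, -0.128, -0.007, 0.002]
ft_force: [0.1, -2.7, 70.7]
grip_width: 0.0342
```

Run:
```python
from h import *
route((704,-5.5,43.5,-14.5,1,.4))
c=vision.camera("scene"); cv2.imwrite("pics/g1.png",cv2.resize(c["color"][170:290,230:390],(800,600),interpolation=cv2.INTER_CUBIC))
```

```text
now [702.7  -5.4  39. ] yaw -14.7 j [-0.01  0.78  0.37  1.18 -0.    1.82] t 2.6 F [ 0.1 -2.7 70.7] w 0.0342
[0.4, 0.02, -0.0, -0.07, -0.2]
```

View pics/g1.png

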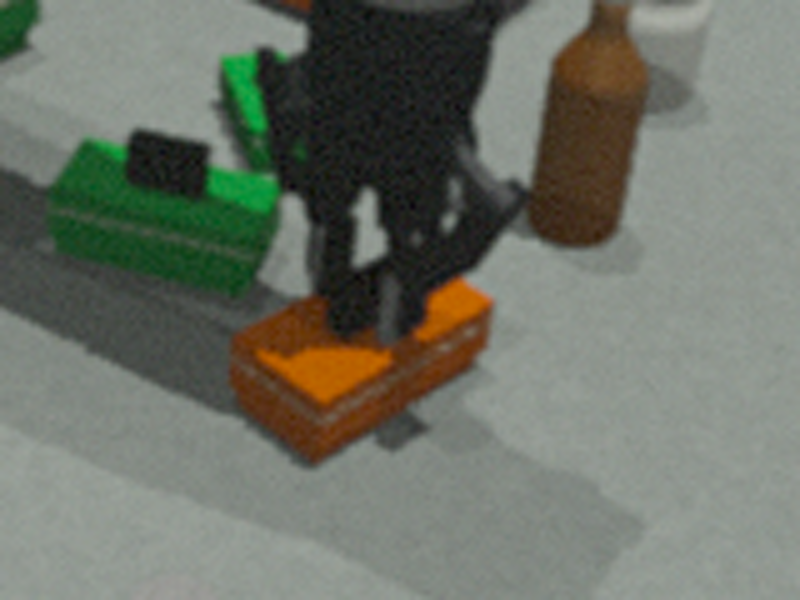

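Orange is under the fingers, which straddle its bar and press on its top. I'll lift 6 mm, then close.

play_rows(deltas=[0.4,0,0,-0.1,0,0,0,0,0,0,0,0,0,0,0,0,0,0,0,0])

```text
clock: 3.15
eef_pos: [0.702, -0.0042, 0.0457]
tool_rot: [0.992, -0.127, -0.007, 0.002]
ft_force: [0.5, -0.3, 1.1]
grip_width: 0.0126
```

Run:
```python
from h import *
print(tray(55.5,0),tray(-1,0),tray(-54.5,-28))
x,y=tray(55.5,0)
o=bot.get_obs();p=np.array(o["eef_pos"])*1000
route((p[0],p[1],p[2]+70,-14.5,3,0),(x,y,p[2]+70,-4,9,0))
```

```text
[584.26480479 320.42851571] [527.90243595 324.36975647] [472.579578   300.16993441]
now [702.   -4.2  45.7] yaw -14.6 j [-0.01  0.77  0.38  1.19 -0.    1.82] t 3.15 F [ 0.5 -0.3  1.1] w 0.0126
[0.0, 0.0, -0.0, -0.39, -0.0, 0.0, 0.0, -0.0, -0.39, -0.0, 0.0, 0.0, -0.0, -0.39, -0.0, 0.0, -0.36, -0.53, -0.0, -1.2, 0.0, -0.35, -0.53, -0.0, -1.2, 0.0, -0.34, -0.54, -0.0, -1.2, 0.0, -0.33, -0.55, -0.0, -1.2, 0.0, -0.32, -0.56, -0.0, -1.2, 0.0, -0.31, -0.56, -0.0, -1.2, 0.0, -0.29, -0.57, -0.0, -1.2, 0.0, -0.28, -0.57, -0.0, -1.2, 0.0, -0.27, -0.58, -0.0, -1.2]
```

play_rows(deltas=[0,0,0,-0.39,0,0,0,0,-0.39,0,0,0,0,-0.39,0,0,-0.36,-0.53,0,-1.2,0,-0.35,-0.53,0,-1.2,0,-0.34,-0.54,0,-1.2,0,-0.33,-0.55,0,-1.2,0,-0.32,-0.56,0,-1.2,0,-0.31,-0.56,0,-1.2,0,-0.29,-0.57,0,-1.2,0,-0.28,-0.57,0,-1.2,0,-0.27,-0.58,0,-1.2])

```text
clock: 4.65
eef_pos: [0.5784, 0.325, 0.111]
tool_rot: [0.999, -0.034, -0.015, 0.003]
ft_force: [-1.1, -0.9, -0.8]
grip_width: 0.0128
```

```bash
cat >> h.py <<'E'
def down(u,v,dyaw,grip,ofs=0,zt=46.5):
    """level at (u,v) in tray, then descend to tool z zt"""
    x,y=tray(u,v); route((x,y,bot.get_obs()["eef_pos"][2]*1000,TY+dyaw,3,grip),(x,y,zt+15,TY+dyaw,4,grip),(x,y,zt,TY+dyaw,4,grip))
E
python3 - <<'E'
from h import *
c=vision.camera("scene"); cv2.imwrite("pics/g2.png",cv2.resize(c["color"][80:200,220:380],(800,600),interpolation=cv2.INTER_CUBIC))
down(55.5,0,0,0,zt=52)
E
```

```text
now [575.9 330.6 110.9] yaw -3.6 j [0.51 0.66 0.34 1.28 0.02 2.15] t 4.7 F [-0.9  3.6 -1.8] w 0.0128
[0.0, 0.05, 0.05, -0.0, 0.1, 0.0, 0.05, 0.05, -0.0, 0.1, 0.0, 0.05, 0.05, -0.0, 0.1, 0.0, 0.0, -0.0, 0.18, -0.0, 0.0, 0.0, -0.0, 0.18, -0.0, 0.0, 0.0, -0.0, 0.18, -0.0, 0.0, 0.0, -0.0, 0.18, -0.0, 0.0, 0.0, -0.0, 0.06, -0.0, 0.0, 0.0, -0.0, 0.06, -0.0, 0.0, 0.0, -0.0, 0.06, -0.0, 0.0, 0.0, -0.0, 0.06, -0.0]
```

View pics/g2.png

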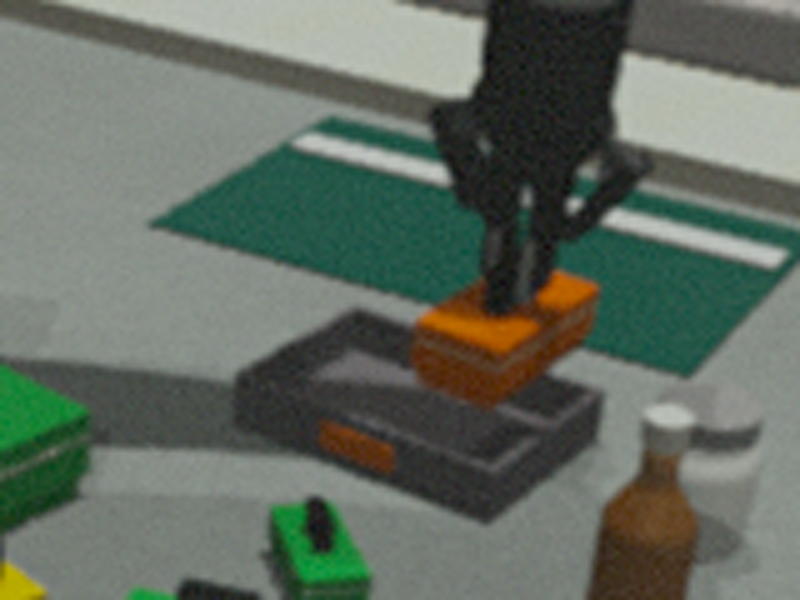

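Orange hangs level over the tray's far half. I'll settle it, then lower.

play_rows(deltas=[0,0.05,0.06,0,0.1,0,0.05,0.06,0,0.1,0,0.03,0.03,0,0.1,0,0,0,0.18,0,0,0,0,0.18,0,0,0,0,0.1,0,0,0,0,0,0])

```text
clock: 5.58
eef_pos: [0.5827, 0.3179, 0.0791]
tool_rot: [0.999, -0.035, -0.017, 0.001]
ft_force: [0.8, 1.4, -1.5]
grip_width: 0.0128
```

Run:
```python
from h import *
down(55.5,0,0,0,zt=52)
```

```text
now [582.7 317.9  79.1] yaw -4.1 j [0.49 0.68 0.3  1.22 0.01 2.13] t 5.58 F [ 0.8  1.4 -1.5] w 0.0128
[0.0, 0.01, -0.01, -0.0, -0.0, 0.0, 0.01, -0.01, -0.0, -0.0, 0.0, 0.01, -0.01, -0.0, -0.0, 0.0, 0.0, -0.0, 0.05, -0.0, 0.0, 0.0, -0.0, 0.05, -0.0, 0.0, 0.0, -0.0, 0.05, -0.0, 0.0, 0.0, -0.0, 0.05, -0.0, 0.0, 0.0, -0.0, 0.06, -0.0, 0.0, 0.0, -0.0, 0.06, -0.0, 0.0, 0.0, -0.0, 0.06, -0.0, 0.0, 0.0, -0.0, 0.06, -0.0]
```

play_rows(deltas=[0,0.02,-0.02,0.1,0,0,0.01,-0.01,0.1,0,0,0,0,0.08,0,0,0,0,0.06,0,0,0,0,0.03,0,0,0,0,0,0])

```text
clock: 6.32
eef_pos: [0.5829, 0.3212, 0.0694]
tool_rot: [0.999, -0.034, -0.015, -0.0]
ft_force: [-0.8, -0.0, -1.4]
grip_width: 0.0126
```

play_rows(deltas=[0,0.05,0,0.15,0,0,0.03,0,0.12,0,0,0,0,0.1,0,0,0,0,0.06,0,0,0,0,0,0])

```text
clock: 6.95
eef_pos: [0.5825, 0.3225, 0.0522]
tool_rot: [0.999, -0.033, -0.017, -0.002]
ft_force: [-3.4, -1.1, 8.3]
grip_width: 0.0126
```

play_rows(deltas=[0,0.1,0,0,0,0,0.1,0,0,0,0,0,0,0,0])

```text
clock: 7.32
eef_pos: [0.5826, 0.3224, 0.0528]
tool_rot: [0.999, -0.031, -0.029, -0.001]
ft_force: [1.8, -1.0, 1.0]
grip_width: 0.0128
```

play_rows(deltas=[0.3,0,0,0,0,0.3,0,0,0,0,0.3,0,0,-0.2,0,0.3,0,0,-0.4,0,0.3,0,0,-0.6,0,0.3,0,0,-0.5,0,0.3,0,0,0,0])

```text
clock: 8.2
eef_pos: [0.5915, 0.3214, 0.1577]
tool_rot: [0.999, -0.032, -0.027, -0.002]
ft_force: [0.6, -0.4, 0.1]
grip_width: 0.0254
```

Run:
```python
from h import *
c=vision.camera("top"); h,m=masks(c); H,S,V=cv2.split(h)
M=((H>=5)&(H<22)&(S>150)&(V>50)); n,L,st,ce=cv2.connectedComponentsWithStats(M.astype(np.uint8))
for i in range(1,n):
    if st[i,4]>60: P=np.argwhere(L==i)[:,::-1]; print(st[i].tolist(),rect(ray(c,P,.046)))
P=np.argwhere(m["green"]&(np.indices(H.shape)[1]>235))[:,::-1]; print(rect(ray(c,P,.04)))
q=bot.get_obs()["tool_rot"];print(np.round(q,4))
cv2.imwrite("pics/t1.png",cv2.resize(c["color"][110:260,90:290],(800,600),interpolation=cv2.INTER_CUBIC))
route((576,26.7,110,-75,12,.4),(576,26.7,70,-75,3,.4))
```

```text
[192, 118, 17, 16, 152] [744.1, 175.6, 44.7, 38.8, -58.7]
[124, 171, 43, 24, 681] [580.1, 321.6, 113.0, 58.6, 86.2]
[578.4, 26.7, 104.1, 49.6, 14.8]
[ 9.991e-01 -3.230e-02 -2.860e-02 -9.000e-04]
now [590.7 321.  155.8] yaw -3.7 j [0.48 0.67 0.48 1.43 0.03 2.12] t 8.25 F [ 0.2 -0.   0.4] w 0.0256
[0.4, 0.01, 0.41, 0.06, 5.9, 0.4, 0.05, 0.41, 0.06, 5.9, 0.4, 0.09, 0.4, 0.06, 5.9, 0.4, 0.13, 0.39, 0.06, 5.9, 0.4, 0.17, 0.37, 0.06, 5.9, 0.4, 0.21, 0.35, 0.06, 5.9, 0.4, 0.24, 0.33, 0.06, 5.9, 0.4, 0.28, 0.3, 0.06, 5.9, 0.4, 0.31, 0.27, 0.06, 5.9, 0.4, 0.33, 0.24, 0.06, 5.9, 0.4, 0.36, 0.2, 0.06, 5.9, 0.4, 0.37, 0.17, 0.06, 5.9]
[0.4, 0.0, -0.0, 0.22, 0.0, 0.4, 0.0, -0.0, 0.22, 0.0, 0.4, 0.0, -0.0, 0.22, 0.0]
```

View pics/t1.png

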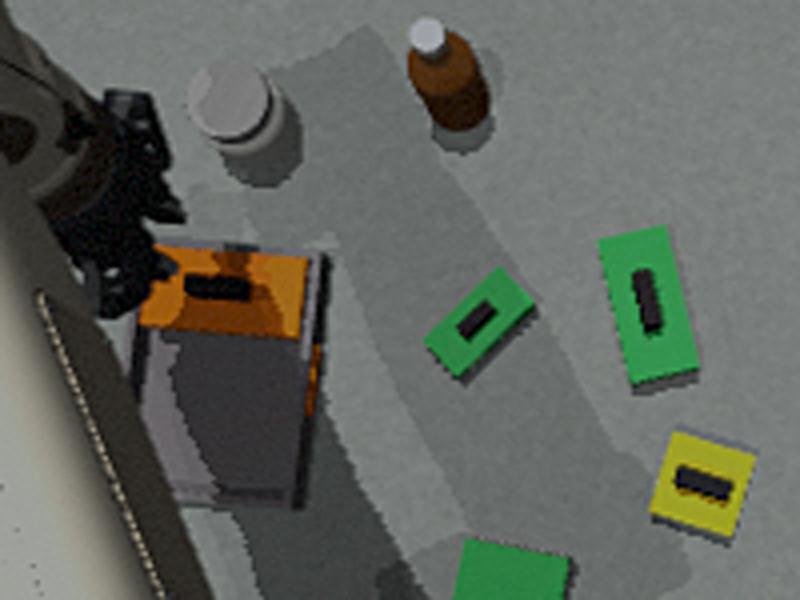

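Orange lies flat in the tray's far end (crop 150–310, 245–340). Next is the mid green at crop (648,305).

play_rows(deltas=[0.4,0.01,0.41,0.06,5.9,0.4,0.05,0.41,0.06,5.9,0.4,0.09,0.4,0.06,5.9,0.4,0.13,0.39,0.06,5.9,0.4,0.17,0.37,0.06,5.9,0.4,0.21,0.35,0.06,5.9,0.4,0.24,0.33,0.06,5.9,0.4,0.28,0.3,0.06,5.9,0.4,0.31,0.27,0.06,5.9,0.4,0.33,0.24,0.06,5.9,0.4,0.36,0.2,0.06,5.9,0.4,0.3,0.12,0.06,5])

```text
clock: 9.75
eef_pos: [0.5596, 0.0211, 0.0943]
tool_rot: [0.788, -0.614, -0.032, 0.027]
ft_force: [0.3, -0.3, -0.0]
grip_width: 0.0343
```

```bash
sed -i 's/    for x,y,z,yw,n,g in W:/    q=o["tool_rot"]; from scipy.spatial.transform import Rotation as Ro; print("tilt tool z",np.round(Ro.from_quat(q).as_matrix()[:2,2],3))\n&/' h.py
python3 - <<'E'
from h import *
route((577,26.7,100,-75,3,.4),(577,26.7,60,-75,3,.4))
E
```

```text
now [559.6  21.1  94.3] yaw -75.8 j [ 0.04  0.51  0.04  1.18 -0.    2.93] t 9.75 F [ 0.3 -0.3 -0. ] w 0.0343
tilt tool z [-0.084 -0.004]
[0.4, -0.01, -0.1, -0.03, -0.3, 0.4, -0.01, -0.1, -0.03, -0.3, 0.4, -0.01, -0.1, -0.03, -0.3, 0.4, 0.0, -0.0, 0.22, 0.0, 0.4, 0.0, -0.0, 0.22, 0.0, 0.4, 0.0, -0.0, 0.22, 0.0]
```

play_rows(deltas=[0.4,0,-0.9,0,0,0.4,0,-0.9,0,0,0.4,0,0,0,0])

```text
clock: 10.12
eef_pos: [0.6578, 0.0445, 0.0752]
tool_rot: [0.786, -0.616, -0.039, 0.034]
ft_force: [-0.9, -0.4, -0.1]
grip_width: 0.0341
```

Run:
```python
from h import *
route((577,26.7,100,-75,3,.4),(577,26.7,60,-75,3,.4))
```

```text
now [657.8  44.5  75.2] yaw -76.1 j [0.07 0.74 0.38 1.32 0.   2.97] t 10.12 F [-0.9 -0.4 -0.1] w 0.0341
tilt tool z [-0.103 -0.005]
[0.4, -0.01, 0.46, -0.14, -0.4, 0.4, -0.01, 0.46, -0.14, -0.4, 0.4, -0.02, 0.46, -0.14, -0.4, 0.4, 0.0, -0.0, 0.22, 0.0, 0.4, 0.0, -0.0, 0.22, 0.0, 0.4, 0.0, -0.0, 0.22, 0.0]
```

play_rows(deltas=[0.4,0,0.9,0,0,0.4,0,0.9,0,0,0.4,0,0,0,0])

```text
clock: 10.5
eef_pos: [0.5434, 0.0175, 0.0783]
tool_rot: [0.786, -0.615, -0.046, 0.039]
ft_force: [0.6, 0.1, 0.9]
grip_width: 0.0343
```

Run:
```python
from h import *
route((577,26.7,100,-75,3,.4),(577,26.7,60,-75,3,.4))
```

```text
now [543.4  17.5  78.3] yaw -76.1 j [ 0.03  0.53  0.01  1.17 -0.    2.93] t 10.5 F [0.6 0.1 0.9] w 0.0343
tilt tool z [-0.12  -0.006]
[0.4, -0.0, -0.19, -0.12, -0.4, 0.4, -0.0, -0.19, -0.12, -0.4, 0.4, -0.0, -0.19, -0.12, -0.4, 0.4, 0.0, -0.0, 0.22, 0.0, 0.4, 0.0, -0.0, 0.22, 0.0, 0.4, 0.0, -0.0, 0.22, 0.0]
```

play_rows(deltas=[0.4,0,-0.2,-0.1,0,0.4,0,-0.2,-0.1,0,0.4,0,-0.15,-0.05,0,0.4,0,-0.1,0,0])

```text
clock: 11.0
eef_pos: [0.5878, 0.0279, 0.0907]
tool_rot: [0.786, -0.615, -0.043, 0.037]
ft_force: [0.3, -0.8, -0.2]
grip_width: 0.034
```

Run:
```python
from h import *
route((577,26.7,100,-75,3,.4),(577,26.7,60,-75,3,.4))
```

```text
now [587.8  27.9  90.7] yaw -76.1 j [ 0.05  0.59  0.16  1.25 -0.    2.95] t 11.0 F [ 0.3 -0.8 -0.2] w 0.034
tilt tool z [-0.114 -0.006]
[0.4, -0.01, 0.06, -0.05, -0.4, 0.4, -0.01, 0.06, -0.05, -0.4, 0.4, -0.01, 0.06, -0.05, -0.4, 0.4, 0.0, -0.0, 0.22, 0.0, 0.4, 0.0, -0.0, 0.22, 0.0, 0.4, 0.0, -0.0, 0.22, 0.0]
```

play_rows(deltas=[0.4,0,0,-0.7,0,0.4,0,0,-0.7,0,0.4,0,0,0,0])

```text
clock: 11.38
eef_pos: [0.5994, 0.0291, 0.1746]
tool_rot: [0.786, -0.615, -0.044, 0.038]
ft_force: [0.1, -0.5, 0.0]
grip_width: 0.0342
```

Run:
```python
from h import *
route((577,26.7,100,-75,3,.4),(577,26.7,60,-75,3,.4))
```

```text
now [599.4  29.1 174.6] yaw -76.0 j [ 0.05  0.56  0.34  1.46 -0.    2.95] t 11.38 F [ 0.1 -0.5  0. ] w 0.0342
tilt tool z [-0.116 -0.006]
[0.4, -0.02, 0.12, 0.41, -0.3, 0.4, -0.02, 0.12, 0.41, -0.3, 0.4, -0.02, 0.12, 0.41, -0.3, 0.4, 0.0, -0.0, 0.22, 0.0, 0.4, 0.0, -0.0, 0.22, 0.0, 0.4, 0.0, -0.0, 0.22, 0.0]
```

play_rows(deltas=[0.4,0,0.05,0.3,0,0.4,0,0.08,0.3,0,0.4,0,0.1,0.3,0,0.4,0,0.1,0.3,0,0.4,0,0.05,0.25,0,0.4,0,0,0.15,0,0.4,0,0,0.05,0,0.4,0,0,0,0])

```text
clock: 12.38
eef_pos: [0.5646, 0.0237, 0.0698]
tool_rot: [0.787, -0.614, -0.046, 0.04]
ft_force: [0.0, 0.4, 0.0]
grip_width: 0.0343
```

Run:
```python
from h import *
route((577,26.7,60,-75,3,.4))
```

```text
now [564.6  23.7  69.8] yaw -76.0 j [ 0.04  0.58  0.07  1.19 -0.    2.94] t 12.38 F [0.  0.4 0. ] w 0.0343
tilt tool z [-0.122 -0.006]
[0.4, 0.0, -0.07, 0.05, -0.3, 0.4, 0.0, -0.07, 0.05, -0.3, 0.4, 0.0, -0.07, 0.05, -0.3]
```

Run:
```python
from h import *
x,y=tray(-58,-36)
route((564.6,23.7,100,-76,2,0),(x,y,100,-40,8,0),(x,y,50,-40,2,0))
```

```text
now [564.6  23.7  69.8] yaw -76.0 j [ 0.04  0.58  0.07  1.19 -0.    2.94] t 12.38 F [0.  0.4 0. ] w 0.0343
tilt tool z [-0.122 -0.006]
[0.0, 0.0, 0.0, -0.25, 0.0, 0.0, 0.0, 0.0, -0.25, 0.0, 0.0, -0.59, 0.06, -0.0, -4.5, 0.0, -0.59, 0.01, -0.0, -4.5, 0.0, -0.59, -0.03, -0.0, -4.5, 0.0, -0.59, -0.08, -0.0, -4.5, 0.0, -0.58, -0.13, -0.0, -4.5, 0.0, -0.57, -0.17, -0.0, -4.5, 0.0, -0.55, -0.22, -0.0, -4.5, 0.0, -0.54, -0.26, -0.0, -4.5, 0.0, 0.0, -0.0, 0.42, 0.0, 0.0, 0.0, -0.0, 0.42, 0.0]
```

play_rows(deltas=[0,0,0,-0.25,0,0,0,0,-0.25,0,0,-0.59,0.06,0,-4.5,0,-0.59,0.01,0,-4.5,0,-0.59,-0.03,0,-4.5,0,-0.59,-0.08,0,-4.5,0,-0.58,-0.13,0,-4.5,0,-0.57,-0.17,0,-4.5,0,-0.55,-0.22,0,-4.5,0,-0.4,-0.2,0,-4.5,0,-0.15,-0.05,0.2,0,0,0,0,0.2,0])

```text
clock: 13.88
eef_pos: [0.4771, 0.3024, 0.1078]
tool_rot: [0.942, -0.334, -0.042, 0.012]
ft_force: [0.6, -0.4, 0.0]
grip_width: 0.0002
```

Run:
```python
from h import *
x,y=tray(-60,-38)
route((x,y,50,-40,3,0),(x,y,20,-40,3,0)); print(tray(-85,-59))
```

```text
now [477.1 302.4 107.8] yaw -39.0 j [0.54 0.5  0.06 1.2  0.05 2.79] t 13.88 F [ 0.6 -0.4  0. ] w 0.0002
tilt tool z [-0.088  0.005]
[0.0, -0.0, 0.09, 0.32, 0.3, 0.0, -0.0, 0.09, 0.32, 0.3, 0.0, -0.0, 0.09, 0.32, 0.3, 0.0, 0.0, -0.0, 0.17, 0.0, 0.0, 0.0, -0.0, 0.17, 0.0, 0.0, 0.0, -0.0, 0.17, 0.0]
[439.99142378 271.3730213 ]
```

play_rows(deltas=[0,0,0.09,0.32,0,0,0,0.05,0.32,0,0,0,0,0.32,0,0,0,0,0.25,0,0,0,0,0.15,0,0,0,0,0.05,0,0,0,0,0,0])

```text
clock: 14.75
eef_pos: [0.4649, 0.2892, 0.0182]
tool_rot: [0.94, -0.339, -0.043, 0.015]
ft_force: [-0.8, -0.2, 0.7]
grip_width: -0.0
```

Run:
```python
from h import *
route((440,302,18,-40,4,0))
```

```text
now [464.9 289.2  18.2] yaw -39.7 j [ 0.53  0.57 -0.1   0.98  0.05  2.79] t 14.75 F [-0.8 -0.2  0.7] w -0.0
tilt tool z [-0.09   0.002]
[0.0, -0.11, 0.03, 0.0, 0.1, 0.0, -0.11, 0.03, 0.0, 0.1, 0.0, -0.11, 0.03, 0.0, 0.1, 0.0, -0.11, 0.03, 0.0, 0.1]
```

play_rows(deltas=[0,-0.15,0.13,0,0,0,-0.12,0.1,0,0,0,-0.12,0.1,0,0,0,-0.12,0.1,0,0])

```text
clock: 15.25
eef_pos: [0.4494, 0.2895, 0.0249]
tool_rot: [0.939, -0.343, -0.016, 0.006]
ft_force: [19.0, -4.3, -7.7]
grip_width: -0.0002
```

Run:
```python
from h import *
route((440,302,18,-40,4,0))
```

```text
now [449.4 289.5  24.9] yaw -40.1 j [ 0.56  0.51 -0.18  0.91  0.02  2.83] t 15.25 F [19.  -4.3 -7.7] w -0.0002
tilt tool z [-0.035 -0.001]
[0.0, -0.06, -0.01, 0.03, -0.0, 0.0, -0.06, -0.01, 0.03, -0.0, 0.0, -0.06, -0.01, 0.03, -0.0, 0.0, -0.06, -0.01, 0.03, -0.0]
```

play_rows(deltas=[0,-0.12,0.1,0.05,0,0,-0.12,0.1,0.05,0,0,-0.12,0.1,0.05,0,0,0.15,-0.1,0,0,0,0,0,-0.3,0,0,0,0,-0.5,0,0,0,0,-0.5,0,0,0,0,-0.2,0])

```text
clock: 16.25
eef_pos: [0.4557, 0.2885, 0.1201]
tool_rot: [0.938, -0.347, 0.013, -0.004]
ft_force: [-0.4, -0.6, 0.5]
grip_width: 0.0
```

Run:
```python
from h import *
route((572,27,100,-75,9,.4),(577,26.7,70,-75,3,.4))
```

```text
now [455.7 288.5 120.1] yaw -40.6 j [ 0.57  0.37 -0.11  1.06 -0.02  2.85] t 16.25 F [-0.4 -0.6  0.5] w 0.0
tilt tool z [ 0.028 -0.002]
[0.4, 0.48, 0.23, 0.04, 3.8, 0.4, 0.49, 0.19, 0.04, 3.8, 0.4, 0.5, 0.16, 0.04, 3.8, 0.4, 0.51, 0.13, 0.04, 3.8, 0.4, 0.52, 0.09, 0.04, 3.8, 0.4, 0.53, 0.06, 0.04, 3.8, 0.4, 0.53, 0.02, 0.04, 3.8, 0.4, 0.53, -0.01, 0.04, 3.8, 0.4, 0.53, -0.05, 0.04, 3.8, 0.4, 0.01, -0.03, 0.17, 0.0, 0.4, 0.01, -0.03, 0.17, 0.0, 0.4, 0.01, -0.03, 0.17, 0.0]
```

play_rows(deltas=[0.4,0.48,0.23,0.04,3.8,0.4,0.49,0.19,0.04,3.8,0.4,0.5,0.16,0.04,3.8,0.4,0.51,0.13,0.04,3.8,0.4,0.52,0.09,0.04,3.8,0.4,0.53,0.06,0.04,3.8,0.4,0.53,0.02,0.04,3.8,0.4,0.45,-0.01,0.04,3.8,0.4,0.2,-0.03,0.04,3.8,0.4,0,0,0,0])

```text
clock: 17.5
eef_pos: [0.5588, 0.0452, 0.0963]
tool_rot: [0.79, -0.613, 0.006, -0.006]
ft_force: [0.4, 0.1, 0.3]
grip_width: 0.0343
```

Run:
```python
from h import *
route((577,26.7,70,-75.2,5,.4),(577,26.7,47,-75.2,3,.4))
```

```text
now [558.8  45.2  96.3] yaw -75.6 j [ 0.08  0.44 -0.08  1.04  0.    2.97] t 17.5 F [0.4 0.1 0.3] w 0.0343
tilt tool z [0.017 0.002]
[0.4, 0.07, -0.04, 0.09, -0.1, 0.4, 0.08, -0.04, 0.09, -0.1, 0.4, 0.08, -0.04, 0.09, -0.1, 0.4, 0.08, -0.04, 0.09, -0.1, 0.4, 0.08, -0.04, 0.09, -0.1, 0.4, 0.0, -0.0, 0.13, -0.0, 0.4, 0.0, -0.0, 0.13, -0.0, 0.4, 0.0, -0.0, 0.13, -0.0]
```

play_rows(deltas=[0.4,0.13,-0.07,0.1,0,0.4,0.13,-0.07,0.1,0,0.4,0.12,-0.07,0.1,0,0.4,0.1,-0.05,0.08,0,0.4,0,0,0,0])

```text
clock: 18.12
eef_pos: [0.5818, 0.0217, 0.0713]
tool_rot: [0.792, -0.611, 0.005, -0.005]
ft_force: [-0.9, 0.7, 0.7]
grip_width: 0.0345
```

Run:
```python
from h import *
route((577,26.7,47,-75.2,3,.4))
```

```text
now [581.8  21.7  71.3] yaw -75.3 j [ 0.04  0.5  -0.04  1.01  0.    2.92] t 18.12 F [-0.9  0.7  0.7] w 0.0345
tilt tool z [0.015 0.002]
[0.4, -0.03, 0.02, 0.14, -0.0, 0.4, -0.03, 0.02, 0.14, -0.0, 0.4, -0.03, 0.02, 0.14, -0.0]
```

play_rows(deltas=[0.4,-0.08,0.04,0.15,0,0.4,-0.04,0.04,0.15,0,0.4,0,0,0.1,0,0.4,0,0,0.04,0,0,0,0,0,0,0,0,0,0,0,0,0,0,0,0,0,0,0,0,0])

```text
clock: 19.12
eef_pos: [0.5744, 0.0283, 0.0427]
tool_rot: [0.792, -0.61, 0.005, -0.005]
ft_force: [-0.0, -0.3, -1.1]
grip_width: 0.0126
```

Run:
```python
from h import *
o=bot.get_obs();p=np.array(o["eef_pos"])*1000
x,y=tray(-1,0); print(x,y)
route((p[0],p[1],p[2]+70,-75,3,0),(x,y,p[2]+70,-4,9,0))
```

```text
527.9024359497402 324.36975647374413
now [574.4  28.3  42.7] yaw -75.2 j [ 0.05  0.52 -0.1   0.94  0.    2.93] t 19.12 F [-0.  -0.3 -1.1] w 0.0126
tilt tool z [0.013 0.002]
[0.0, 0.0, -0.0, -0.39, -0.1, 0.0, 0.0, -0.0, -0.39, -0.1, 0.0, 0.0, -0.0, -0.39, -0.1, 0.0, -0.55, -0.06, -0.0, -7.9, 0.0, -0.54, -0.13, -0.0, -7.9, 0.0, -0.52, -0.21, -0.0, -7.9, 0.0, -0.48, -0.28, -0.0, -7.9, 0.0, -0.44, -0.34, -0.0, -7.9, 0.0, -0.39, -0.4, -0.0, -7.9, 0.0, -0.33, -0.45, -0.0, -7.9, 0.0, -0.27, -0.49, -0.0, -7.9, 0.0, -0.2, -0.52, -0.0, -7.9]
```

play_rows(deltas=[0,0,0,-0.39,0,0,0,0,-0.45,0,0,0,0,-0.35,0,0,-0.55,-0.06,0,-7.9,0,-0.54,-0.13,0,-7.9,0,-0.52,-0.21,0,-7.9,0,-0.48,-0.28,0,-7.9,0,-0.44,-0.34,0,-7.9,0,-0.39,-0.4,0,-7.9,0,-0.33,-0.45,0,-7.9,0,-0.27,-0.45,0,-7.9,0,-0.1,-0.25,0,-6])

```text
clock: 20.62
eef_pos: [0.5241, 0.3124, 0.1158]
tool_rot: [0.999, -0.035, 0.006, -0.002]
ft_force: [-0.1, -0.3, -1.7]
grip_width: 0.0126
```

Run:
```python
from h import *
x,y=tray(-2,-3)
z=bot.get_obs()["eef_pos"][2]*1000
route((x,y,z,-4,3,0),(x,y,70,-4,3,0))
```

```text
now [524.1 312.4 115.8] yaw -4.0 j [ 0.54  0.52  0.1   1.15 -0.    2.18] t 20.62 F [-0.1 -0.3 -1.7] w 0.0126
tilt tool z [0.012 0.003]
[0.0, 0.01, -0.05, -0.0, -0.0, 0.0, 0.01, -0.05, -0.0, -0.0, 0.0, 0.01, -0.05, -0.0, -0.0, 0.0, 0.0, -0.0, 0.25, 0.0, 0.0, 0.0, -0.0, 0.25, 0.0, 0.0, 0.0, -0.0, 0.25, 0.0]
```

play_rows(deltas=[0,0.05,-0.08,0.2,0,0,0.04,-0.08,0.25,0,0,0.02,-0.04,0.2,0,0,0,0,0.08,0,0,0,0,0,0])

```text
clock: 21.25
eef_pos: [0.5313, 0.3222, 0.0886]
tool_rot: [0.999, -0.038, 0.009, -0.003]
ft_force: [1.1, -0.2, -2.2]
grip_width: 0.0128
```

```bash
cat >> h.py <<'E'
def uv():
    o=bot.get_obs();d=np.array(o["eef_pos"])[:2]*1000-TC;a=np.radians(TY);print("uv",np.round([d[0]*np.cos(a)+d[1]*np.sin(a),-d[0]*np.sin(a)+d[1]*np.cos(a)],1))
E
python3 - <<'E'
from h import *
x,y=tray(-.5,-3); uv()
z=bot.get_obs()["eef_pos"][2]*1000
route((x,y,z,-4,3,0),(x,y,49,-4,3,0))
E
```

```text
uv [ 2.6 -2. ]
now [531.3 322.2  88.6] yaw -4.4 j [ 0.55  0.55  0.09  1.09 -0.    2.19] t 21.25 F [ 1.1 -0.2 -2.2] w 0.0128
tilt tool z [0.018 0.006]
[0.0, -0.02, 0.01, -0.0, -0.1, 0.0, -0.02, 0.01, -0.0, -0.1, 0.0, -0.02, 0.01, -0.0, -0.1, 0.0, 0.0, -0.0, 0.22, 0.0, 0.0, 0.0, -0.0, 0.22, 0.0, 0.0, 0.0, -0.0, 0.22, 0.0]
```

play_rows(deltas=[0,-0.1,0,0.05,0,0,0,0,0.2,0,0,0,0,0.12,0,0,0,0,0,0])

```text
clock: 21.75
eef_pos: [0.5295, 0.3213, 0.0877]
tool_rot: [0.999, -0.042, 0.017, -0.008]
ft_force: [0.3, -0.5, -2.2]
grip_width: 0.013
```

Run:
```python
from h import *
x,y=tray(-.5,-3); uv()
route((x,y,49,-4,3,0))
```

```text
uv [ 0.8 -2.9]
now [529.5 321.3  87.7] yaw -4.8 j [ 0.55  0.54  0.06  1.06 -0.01  2.2 ] t 21.75 F [ 0.3 -0.5 -2.2] w 0.013
tilt tool z [0.034 0.014]
[0.0, -0.01, 0.0, 0.21, -0.3, 0.0, -0.01, 0.0, 0.21, -0.3, 0.0, -0.01, 0.0, 0.21, -0.3]
```

Run:
```python
from h import *
c=vision.camera("scene"); t=vision.camera("top")
a=cv2.resize(c["color"][110:200,250:350],(400,360),interpolation=cv2.INTER_CUBIC); b=cv2.resize(t["color"][160:250,105:205],(400,360),interpolation=cv2.INTER_CUBIC)
cv2.imwrite("pics/g3.png",np.hstack([a,b]))
```

```text
(no output)
```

View pics/g3.png

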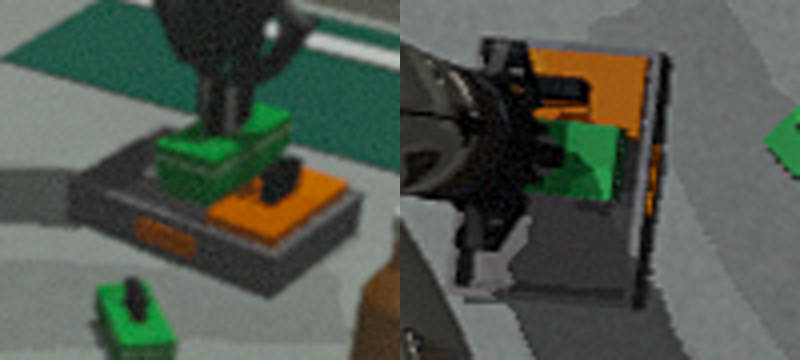

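Green's lower edge is resting on orange's edge, seen in the left crop around (215,195). I'll lift slightly, shift about 3 mm to -x and lower again.

play_rows(deltas=[0,-0.06,0,-0.15,0,0,-0.1,0,-0.05,0,0,0,0,0,0])

```text
clock: 22.22
eef_pos: [0.5181, 0.3207, 0.0938]
tool_rot: [0.999, -0.042, 0.014, -0.005]
ft_force: [-0.2, 0.1, -1.9]
grip_width: 0.0131
```

Run:
```python
from h import *
x,y=tray(-2.5,-3); uv()
route((x,y,49,-4,3,0))
```

```text
uv [-10.6  -4.4]
now [518.1 320.7  93.8] yaw -4.9 j [ 0.56  0.52  0.05  1.07 -0.01  2.21] t 22.23 F [-0.2  0.1 -1.9] w 0.0131
tilt tool z [0.028 0.009]
[0.0, 0.04, -0.01, 0.25, -0.3, 0.0, 0.04, -0.01, 0.25, -0.3, 0.0, 0.04, -0.01, 0.25, -0.3]
```

play_rows(deltas=[0,0,0,0.2,-0.5,0,0,0,0.25,-0.5,0,0,0,0.2,0,0,0,0,0.1,0,0,0,0,0,0])

```text
clock: 22.85
eef_pos: [0.5208, 0.3207, 0.0485]
tool_rot: [0.999, -0.034, 0.015, -0.005]
ft_force: [0.3, -0.0, -2.4]
grip_width: 0.0127
```

Run:
```python
from h import *
x,y=tray(-1,-3); uv()
route((x,y,49,-4,3,0))
```

```text
uv [-7.8 -4.1]
now [520.8 320.7  48.5] yaw -3.9 j [ 0.56  0.57 -0.    0.97 -0.01  2.19] t 22.85 F [ 0.3 -0.  -2.4] w 0.0127
tilt tool z [0.031 0.009]
[0.0, 0.04, -0.01, -0.0, 0.0, 0.0, 0.04, -0.01, -0.0, 0.0, 0.0, 0.04, -0.01, -0.0, 0.0]
```

play_rows(deltas=[0,0.12,0,0,0,0,0.12,0,0,0,0,0.1,0,0,0,0,0,0,0,0])

```text
clock: 23.35
eef_pos: [0.5286, 0.3203, 0.0478]
tool_rot: [0.999, -0.031, 0.001, -0.005]
ft_force: [1.9, -0.7, 1.1]
grip_width: 0.013
```

Run:
```python
from h import *
uv(); route((528,322,49,-4,3,0))
```

```text
uv [ 0. -4.]
now [528.6 320.3  47.8] yaw -3.6 j [0.54 0.59 0.05 1.02 0.01 2.17] t 23.35 F [ 1.9 -0.7  1.1] w 0.013
tilt tool z [0.003 0.011]
[0.0, -0.0, -0.01, -0.01, 0.1, 0.0, -0.0, -0.01, -0.01, 0.1, 0.0, -0.0, -0.01, -0.01, 0.1]
```

play_rows(deltas=[0.25,0,0,0,0,0.25,0,0,0,0,0.25,0,0,-0.2,0,0.25,0,0,-0.4,0,0.25,0,0,-0.6,0,0.25,0,0.6,0,0,0.3,0,0.8,0,0,0.3,0,0.5,0,0,0.3,0,0.2,0,0])

```text
clock: 24.48
eef_pos: [0.5258, 0.1924, 0.1251]
tool_rot: [0.999, -0.031, 0.007, -0.007]
ft_force: [0.8, 0.7, 0.8]
grip_width: 0.0254
```

Run:
```python
from h import *
t=vision.camera("top"); h,m=masks(t);H,S,V=cv2.split(h);X=np.indices(H.shape)[1]
for nm,M,z in(("orange",(H>=5)&(H<22)&(S>150)&(V>40)&(X<175)&(np.indices(H.shape)[0]>150),.046),("green",m["green"]&(X<185),.046),("yellow",m["yellow"],.04)):
    n,L,st,ce=cv2.connectedComponentsWithStats(M.astype(np.uint8))
    for i in range(1,n):
        if st[i,4]>60: P=np.argwhere(L==i)[:,::-1]; print(nm,st[i].tolist(),rect(ray(t,P,z)))
uv(); route((454,-12.5,100,-15.7,10,.4),(454,-12.5,70,-15.7,2,.4))
cv2.imwrite("pics/t2.png",cv2.resize(t["color"][160:250,105:225],(800,600),interpolation=cv2.INTER_CUBIC))
```

```text
yellow [252, 218, 27, 26, 372] [453.9, -12.8, 58.3, 57.6, 74.1]
uv [   6.2 -132.6]
now [525.8 191.6 125.1] yaw -3.6 j [ 0.35  0.41 -0.04  1.1   0.01  1.98] t 24.52 F [ 0.2 -1.1  1.1] w 0.0252
tilt tool z [0.014 0.013]
[0.4, -0.1, 0.35, 0.04, 1.2, 0.4, -0.09, 0.35, 0.04, 1.2, 0.4, -0.08, 0.35, 0.04, 1.2, 0.4, -0.08, 0.35, 0.04, 1.2, 0.4, -0.07, 0.35, 0.04, 1.2, 0.4, -0.06, 0.36, 0.04, 1.2, 0.4, -0.05, 0.36, 0.04, 1.2, 0.4, -0.05, 0.36, 0.04, 1.2, 0.4, -0.04, 0.36, 0.04, 1.2, 0.4, -0.03, 0.36, 0.04, 1.2, 0.4, 0.0, -0.0, 0.25, -0.0, 0.4, 0.0, -0.0, 0.25, -0.0]
```

View pics/t2.png

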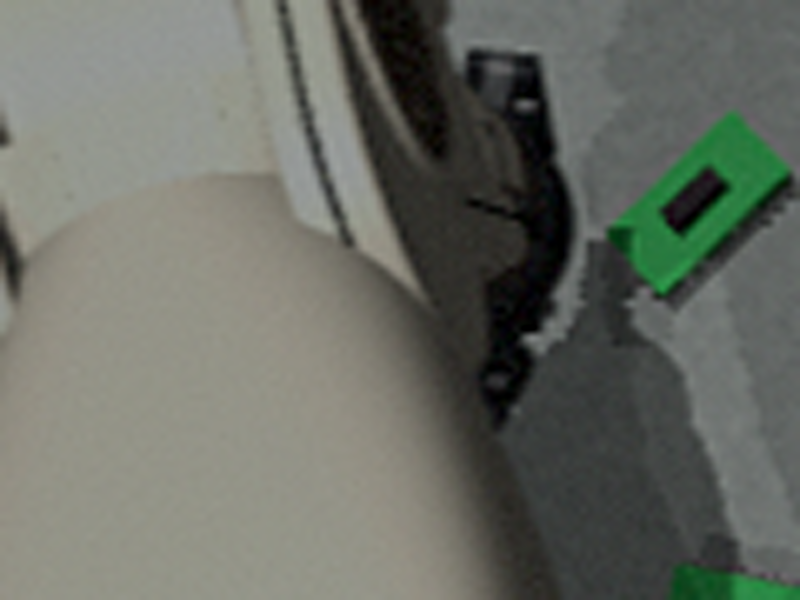

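The arm hides the tray in this view. I'll go on to yellow and check the tray numerically from there.

play_rows(deltas=[0.4,-0.1,0.35,0.04,1.2,0.4,-0.09,0.4,0.04,1.2,0.4,-0.08,0.4,0.04,1.2,0.4,-0.08,0.4,0.04,1.2,0.4,-0.07,0.4,0.04,1.2,0.4,-0.06,0.4,0.04,1.2,0.4,-0.05,0.4,0.04,1.2,0.4,-0.05,0.4,0.04,1.2,0.4,-0.04,0.2,0.1,1.2,0.4,-0.03,0.05,0.1,1.2,0.4,0,0,0.05,0])

```text
clock: 25.9
eef_pos: [0.4655, 0.0005, 0.0889]
tool_rot: [0.991, -0.134, 0.011, -0.012]
ft_force: [0.0, -0.5, 0.8]
grip_width: 0.0342
```

```bash
cat > chk.py <<'E'
from h import *
t=vision.camera("top"); h,m=masks(t);H,S,V=cv2.split(h);X=np.indices(H.shape)[1];Y=np.indices(H.shape)[0]
np.savez("pics/last.npz",**t)
a=np.radians(TY)
for nm,M,z in(("orange",(H>=5)&(H<22)&(S>150)&(V>40)&(X<175)&(Y>150),.046),("green",m["green"]&(X<185)&(V>90),.046),("yellow",m["yellow"],.046),("blue",m["blue"]&(V>110),.046)):
    n,L,st,ce=cv2.connectedComponentsWithStats(M.astype(np.uint8))
    for i in range(1,n):
        if st[i,4]>60:
            P=ray(t,np.argwhere(L==i)[:,::-1],z); r=rect(P); D=P*1000-TC; U=D[:,0]*np.cos(a)+D[:,1]*np.sin(a);W=-D[:,0]*np.sin(a)+D[:,1]*np.cos(a)
            print(nm,st[i].tolist(),r,"u",np.round([U.min()-1.4,U.max()+1.4],1),"v",np.round([W.min()-1.4,W.max()+1.4],1))
E
python3 chk.py
python3 - <<'E'
from h import *
uv(); route((454,-12.5,70,-15.7,3,.4),(454,-12.5,47,-15.7,3,.4))
E
```

```text
orange [125, 171, 42, 23, 718] [583.3, 321.2, 112.5, 55.8, 86.5] u [24.7 83.9] v [-57.1  58.5]
green [124, 191, 40, 21, 549] [529.7, 323.6, 103.6, 49.1, 86.2] u [-25.2  26.9] v [-53.9  52.6]
blue [357, 189, 21, 17, 174] [551.0, -294.1, 55.6, 41.7, 87.4] u [42.4 87.9] v [-645.1 -586.3]
uv [ -40.7 -327.3]
now [465.4   0.6  88.6] yaw -15.3 j [-0.01  0.27 -0.35  0.92  0.02  1.83] t 25.95 F [ 0.1  0.4 -0.4] w 0.034
tilt tool z [0.025 0.02 ]
[0.4, -0.04, 0.09, 0.1, 0.1, 0.4, -0.04, 0.09, 0.1, 0.1, 0.4, -0.04, 0.09, 0.1, 0.1, 0.4, 0.0, -0.0, 0.13, -0.0, 0.4, 0.0, -0.0, 0.13, -0.0, 0.4, 0.0, -0.0, 0.13, -0.0]
```

play_rows(deltas=[0.4,-0.08,0.12,0.1,0,0.4,-0.08,0.12,0.12,0,0.4,-0.06,0.1,0.12,0,0.4,-0.02,0.02,0.05,0,0.4,0,0,0,0])

```text
clock: 26.58
eef_pos: [0.4449, -0.0161, 0.0623]
tool_rot: [0.991, -0.132, 0.011, -0.012]
ft_force: [-0.2, -0.3, -0.9]
grip_width: 0.0338
```

Run:
```python
from h import *
route((454,-12.5,45,-15.7,3,.4))
```

```text
now [444.9 -16.1  62.3] yaw -15.2 j [-0.05  0.27 -0.43  0.84  0.02  1.79] t 26.57 F [-0.2 -0.3 -0.9] w 0.0338
tilt tool z [0.025 0.021]
[0.4, 0.04, -0.03, 0.1, 0.2, 0.4, 0.04, -0.03, 0.1, 0.2, 0.4, 0.04, -0.03, 0.1, 0.2]
```

play_rows(deltas=[0.4,0.1,-0.06,0,0,0.4,0.06,-0.03,0.05,0,0.4,0,0,0.15,0,0.4,0,0,0.07,0,0.4,0,0,0,0])

```text
clock: 27.2
eef_pos: [0.458, -0.0125, 0.0456]
tool_rot: [0.991, -0.132, 0.012, -0.012]
ft_force: [-0.3, -0.2, 0.3]
grip_width: 0.0341
```

Run:
```python
from h import *
route((454,-12.5,45,-15.7,3,.4))
```

```text
now [458.  -12.5  45.6] yaw -15.2 j [-0.04  0.32 -0.42  0.8   0.02  1.79] t 27.2 F [-0.3 -0.2  0.3] w 0.0341
tilt tool z [0.026 0.021]
[0.4, -0.02, 0.01, 0.0, 0.2, 0.4, -0.02, 0.01, 0.0, 0.2, 0.4, -0.02, 0.01, 0.0, 0.2]
```

Run:
```python
from h import *
x,y=tray(-55.5,-26); print(x,y)
route((458,-12.5,120,-15.2,3,0),(x,y,120,-4,9,0))
```

```text
471.72152689323246 302.23481898604354
now [458.  -12.5  45.6] yaw -15.2 j [-0.04  0.32 -0.42  0.8   0.02  1.79] t 27.2 F [-0.3 -0.2  0.3] w 0.0341
tilt tool z [0.026 0.021]
[0.0, -0.0, -0.0, -0.41, 0.0, 0.0, -0.0, -0.0, -0.41, 0.0, 0.0, -0.0, -0.0, -0.41, 0.0, 0.0, -0.13, -0.57, -0.0, -1.2, 0.0, -0.12, -0.57, -0.0, -1.2, 0.0, -0.1, -0.57, -0.0, -1.2, 0.0, -0.09, -0.58, -0.0, -1.2, 0.0, -0.08, -0.58, -0.0, -1.2, 0.0, -0.07, -0.58, -0.0, -1.2, 0.0, -0.05, -0.58, -0.0, -1.2, 0.0, -0.04, -0.58, -0.0, -1.2, 0.0, -0.03, -0.58, -0.0, -1.2]
```

play_rows(deltas=[0,0,0,0,0,0,0,0,0,0,0,0,0,0,0,0,0,0,-0.3,0,0,0,0,-0.5,0,0,0,0,-0.4,0])

```text
clock: 27.95
eef_pos: [0.453, -0.014, 0.1168]
tool_rot: [0.991, -0.132, 0.008, -0.012]
ft_force: [0.1, 0.3, -2.0]
grip_width: 0.0127
```

play_rows(deltas=[0,-0.1,-0.57,0,-1.2,0,-0.09,-0.57,0,-1.2,0,-0.07,-0.57,0,-1.2,0,-0.06,-0.58,0,-1.2,0,-0.05,-0.58,0,-1.2,0,-0.04,-0.58,0,-1.2,0,-0.02,-0.58,0,-1.2,0,-0.01,-0.55,0,-1.2,0,0,-0.3,0,-1.2,0,0,0,0,0])

```text
clock: 29.2
eef_pos: [0.484, 0.2866, 0.1262]
tool_rot: [0.999, -0.037, 0.012, -0.01]
ft_force: [0.4, -0.3, -1.6]
grip_width: 0.0123
```

Run:
```python
from h import *
uv(); x,y=tray(-55.5,-26); 
route((x,y,95,-4,4,0))
```

```text
uv [-42.1 -40.7]
now [484.  286.6 126.2] yaw -4.2 j [ 0.53  0.4  -0.05  1.09  0.    2.18] t 29.2 F [ 0.4 -0.3 -1.6] w 0.0123
tilt tool z [0.025 0.02 ]
[0.0, -0.06, -0.06, 0.13, -0.1, 0.0, -0.06, -0.06, 0.13, -0.1, 0.0, -0.06, -0.06, 0.13, -0.1, 0.0, -0.06, -0.06, 0.13, -0.1]
```

play_rows(deltas=[0,-0.1,-0.1,0.12,0,0,-0.09,-0.09,0.12,0,0,-0.06,-0.06,0.1,0,0,0,0,0,0])

```text
clock: 29.7
eef_pos: [0.4687, 0.3004, 0.1034]
tool_rot: [0.999, -0.039, 0.011, -0.009]
ft_force: [-0.0, 0.0, -1.5]
grip_width: 0.0131
```

Run:
```python
from h import *
uv(); x,y=tray(-55.5,-26); 
route((x,y,95,-4,4,0))
```

```text
uv [-58.4 -28. ]
now [468.7 300.4 103.4] yaw -4.5 j [ 0.57  0.42 -0.09  1.03  0.    2.22] t 29.7 F [-0.   0.  -1.5] w 0.0131
tilt tool z [0.023 0.017]
[0.0, 0.01, -0.01, 0.04, -0.1, 0.0, 0.01, -0.01, 0.04, -0.1, 0.0, 0.01, -0.01, 0.04, -0.1, 0.0, 0.01, -0.01, 0.04, -0.1]
```

play_rows(deltas=[0,0.02,0,0.12,-0.3,0,0.02,0,0.12,-0.3,0,0,0,0.1,0,0,0,0,0,0])

```text
clock: 30.2
eef_pos: [0.4722, 0.3, 0.0816]
tool_rot: [0.999, -0.034, 0.011, -0.009]
ft_force: [-0.1, -0.0, -1.0]
grip_width: 0.0124
```

Run:
```python
from h import *
uv(); x,y=tray(-55.5,-26); 
route((x,y,52,-4,4,0))
```

```text
uv [-54.9 -28.2]
now [472.2 300.   81.6] yaw -3.9 j [ 0.57  0.44 -0.11  0.99  0.    2.2 ] t 30.2 F [-0.1 -0.  -1. ] w 0.0124
tilt tool z [0.023 0.017]
[0.0, -0.0, -0.01, 0.12, 0.0, 0.0, -0.0, -0.01, 0.12, 0.0, 0.0, -0.0, -0.01, 0.12, 0.0, 0.0, -0.0, -0.01, 0.12, 0.0]
```

play_rows(deltas=[0,-0.02,-0.02,0.15,0,0,-0.01,-0.02,0.15,0,0,0,0,0.12,0,0,0,0,0.08,0,0,0,0,0,0])

```text
clock: 30.82
eef_pos: [0.4725, 0.3051, 0.0518]
tool_rot: [0.999, -0.034, 0.013, -0.011]
ft_force: [0.7, 1.7, -1.3]
grip_width: 0.0127
```

Run:
```python
from h import *
uv(); x,y=tray(-55.5,-26); 
route((x,y,52,-4,4,0))
```

```text
uv [-54.9 -23.1]
now [472.5 305.1  51.8] yaw -3.8 j [ 0.57  0.48 -0.15  0.91  0.    2.21] t 30.82 F [ 0.7  1.7 -1.3] w 0.0127
tilt tool z [0.026 0.021]
[0.0, -0.0, 0.01, -0.0, 0.0, 0.0, -0.0, 0.01, -0.0, 0.0, 0.0, -0.0, 0.01, -0.0, 0.0, 0.0, -0.0, 0.01, -0.0, 0.0]
```

play_rows(deltas=[0,0,0.12,0,0,0,0,0.08,0,0,0,0,0,0,0,0.25,0,0,0,0,0.25,0,0,0,0,0.25,0,0,-0.2,0,0.25,0,0,-0.5,0,0.25,0,0,-0.6,0,0.25,0,0.5,-0.2,0,0.35,0,0.8,0,0,0.35,0,0.8,0,0,0.35,0,0.8,0,0])

```text
clock: 32.33
eef_pos: [0.4624, 0.1232, 0.1455]
tool_rot: [0.999, -0.028, 0.018, -0.023]
ft_force: [0.9, -0.7, 0.5]
grip_width: 0.0298
```

Run:
```python
from h import *
route((551,-290,135,-2,9,.35))
```

```text
now [462.4 123.2 145.5] yaw -3.3 j [ 0.24  0.22 -0.25  1.05  0.03  1.87] t 32.33 F [ 0.9 -0.7  0.5] w 0.0298
tilt tool z [0.037 0.045]
[0.35, 0.21, 0.75, 0.02, -0.1, 0.35, 0.21, 0.76, 0.02, -0.1, 0.35, 0.2, 0.76, 0.02, -0.1, 0.35, 0.2, 0.76, 0.02, -0.1, 0.35, 0.2, 0.76, 0.02, -0.1, 0.35, 0.2, 0.76, 0.02, -0.1, 0.35, 0.2, 0.76, 0.02, -0.1, 0.35, 0.19, 0.76, 0.02, -0.1, 0.35, 0.19, 0.76, 0.02, -0.1]
```

play_rows(deltas=[0.35,0.21,0.75,0,0,0.35,0.21,0.76,0,0,0.35,0.2,0.76,0,0,0.35,0.2,0.76,0,0,0.35,0.2,0.76,0,0,0.35,0.2,0.76,0,0,0.35,0.2,0.7,0,0,0.35,0.19,0.6,0,0,0.35,0.1,0.3,0,0,0.35,0,0,0,0])

```text
clock: 33.58
eef_pos: [0.5456, -0.2707, 0.144]
tool_rot: [0.999, -0.033, 0.025, -0.02]
ft_force: [0.1, 0.5, 0.2]
grip_width: 0.0297
```

```bash
python3 chk.py
python3 - <<'E'
from h import *
route((551,-293,135,-1.6,4,.35))
t=dict(np.load("pics/last.npz")); cv2.imwrite("pics/t3.png",cv2.resize(t["color"][160:250,105:205],(660,594),interpolation=cv2.INTER_CUBIC))
E
```

```text
orange [124, 171, 43, 23, 717] [583.4, 321.5, 113.1, 56.0, 86.5] u [24.7 83.7] v [-57.1  58.9]
green [124, 191, 40, 20, 558] [529.6, 324.1, 104.6, 49.8, 86.7] u [-25.9  26.9] v [-53.9  53.7]
yellow [138, 210, 25, 23, 387] [473.8, 302.9, 61.1, 58.3, 86.6] u [-84.  -23.2] v [-57.5   7.1]
now [ 545.4 -269.9  144.1] yaw -3.7 j [-0.49  0.48  0.12  1.19  0.06  1.15] t 33.62 F [ 0.4 -0.1 -0.1] w 0.0301
tilt tool z [0.051 0.039]
[0.35, 0.03, 0.09, 0.04, -0.5, 0.35, 0.03, 0.09, 0.04, -0.5, 0.35, 0.03, 0.1, 0.04, -0.5, 0.35, 0.03, 0.1, 0.04, -0.5]
```

View pics/t3.png

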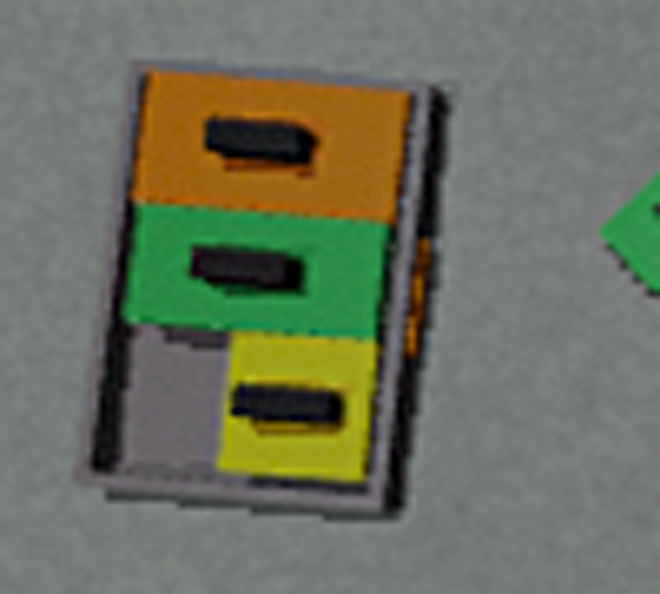

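Top view shows orange, green and yellow flat in the tray at (270,150), (260,265) and (300,405), with the near-left pocket at (170,400) free for blue. Before picking blue I'll take out the accumulated tool tilt by leaning the shut fingertips on the fixed crate's outside.

play_rows(deltas=[0,-0.06,0.7,0,0,0,-0.06,0.8,0,0,0,-0.06,0.8,0,0,0,0,0.4,0,0,0,0,0,0.4,0,0,0,0,0.5,0,0,0,0,0.5,0,0,0,0,0.35,0,0,0,0,0.2,0,0,0,0,0,0])

```text
clock: 34.88
eef_pos: [0.5328, -0.4178, 0.0236]
tool_rot: [0.999, -0.025, 0.026, -0.021]
ft_force: [0.9, 0.2, 0.2]
grip_width: -0.0002
```

Run:
```python
from h import *
route((528,-432,22,-2,3,0))
```

```text
now [ 532.8 -417.8   23.6] yaw -2.9 j [-0.69  0.72  0.21  1.05  0.06  0.93] t 34.88 F [0.9 0.2 0.2] w -0.0002
tilt tool z [0.052 0.041]
[0.0, -0.02, 0.08, 0.01, -0.3, 0.0, -0.02, 0.08, 0.01, -0.3, 0.0, -0.02, 0.08, 0.01, -0.3]
```

play_rows(deltas=[0,0.03,-0.18,0,0,0,0.03,-0.16,0,0,0,0.03,-0.16,0,0,0,0.03,-0.16,0.03,0])

```text
clock: 35.38
eef_pos: [0.5345, -0.4123, 0.0257]
tool_rot: [0.999, -0.037, 0.02, 0.014]
ft_force: [-8.8, -19.5, 0.0]
grip_width: 0.0002
```

Run:
```python
from h import *
route((528,-432,22,-2,3,0))
```

```text
now [ 534.5 -412.3   25.7] yaw -4.2 j [-0.66  0.69  0.16  0.99  0.    0.99] t 35.38 F [ -8.8 -19.5   0. ] w 0.0002
tilt tool z [ 0.038 -0.029]
[0.0, -0.03, 0.11, 0.02, -0.7, 0.0, -0.03, 0.11, 0.02, -0.7, 0.0, -0.03, 0.11, 0.02, -0.7]
```

play_rows(deltas=[0,0,0.15,-0.1,0,0,0,0.05,-0.5,0,0,0,0,-0.6,0,0.35,0,0,-0.6,0,0.35,0.05,-0.3,-0.2,-0.5,0.35,0.1,-0.6,0,-0.5,0.35,0.1,-0.6,0,-0.5,0.35,0.05,-0.4,0,-0.5,0.35,0,-0.15,0,0,0.35,0,0,0,0])

```text
clock: 36.62
eef_pos: [0.5574, -0.2892, 0.1537]
tool_rot: [0.999, -0.017, 0.024, 0.015]
ft_force: [-0.9, -0.6, 0.2]
grip_width: 0.0299
```

Run:
```python
from h import *
route((551,-294,110,-1.6,3,.35),(551,-294,80,-1.6,3,.35))
```

```text
now [ 557.4 -289.2  153.7] yaw -1.9 j [-0.48  0.49  0.16  1.19 -0.    1.13] t 36.62 F [-0.9 -0.6  0.2] w 0.0299
tilt tool z [ 0.048 -0.03 ]
[0.35, -0.03, 0.03, 0.24, -0.1, 0.35, -0.03, 0.03, 0.24, -0.1, 0.35, -0.03, 0.03, 0.24, -0.1, 0.35, 0.0, -0.0, 0.17, -0.0, 0.35, 0.0, -0.0, 0.17, -0.0, 0.35, 0.0, -0.0, 0.17, -0.0]
```

play_rows(deltas=[0.35,-0.1,0.04,0.25,0,0.35,-0.08,0.03,0.25,0,0.35,0,0,0.25,0,0.35,0,0,0.12,0,0.35,0,0,0,0])

```text
clock: 37.25
eef_pos: [0.5488, -0.2975, 0.099]
tool_rot: [0.999, -0.018, 0.025, 0.015]
ft_force: [-0.3, 0.2, -0.7]
grip_width: 0.0297
```

Run:
```python
from h import *
route((551,-294,50,-1.6,3,.35))
c=vision.camera("scene"); cv2.imwrite("pics/b1.png",cv2.resize(c["color"][215:350,75:225],(660,594),interpolation=cv2.INTER_CUBIC))
```

```text
now [ 548.8 -297.5   99. ] yaw -2.1 j [-0.49  0.52  0.07  1.06 -0.    1.11] t 37.25 F [-0.3  0.2 -0.7] w 0.0297
tilt tool z [ 0.049 -0.031]
[0.35, 0.01, -0.02, 0.27, -0.2, 0.35, 0.01, -0.02, 0.27, -0.2, 0.35, 0.01, -0.02, 0.27, -0.2]
```

View pics/b1.png

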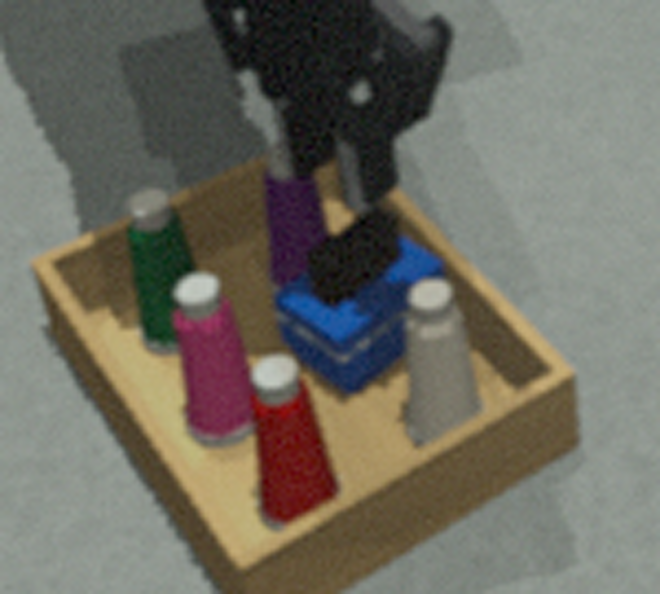

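Fingers are astride the blue bar at crop (350,190)/(360,240), and all five cones are standing. Descending.

play_rows(deltas=[0.35,0,-0.08,0.2,0,0.35,0,-0.04,0.25,0,0.35,0,0,0.2,0,0.35,0,0,0.08,0,0.35,0,0,0,0])

```text
clock: 37.92
eef_pos: [0.5522, -0.2911, 0.0527]
tool_rot: [0.999, -0.018, 0.025, 0.015]
ft_force: [0.4, -0.2, -0.2]
grip_width: 0.0302
```

Run:
```python
from h import *
route((551,-294,51,-1.6,3,.35))
```

```text
now [ 552.2 -291.1   52.7] yaw -2.1 j [-0.48  0.56  0.01  0.95 -0.    1.12] t 37.92 F [ 0.4 -0.2 -0.2] w 0.0302
tilt tool z [ 0.05  -0.032]
[0.35, -0.01, 0.02, 0.01, -0.2, 0.35, -0.01, 0.02, 0.01, -0.2, 0.35, -0.01, 0.02, 0.01, -0.2]
```

play_rows(deltas=[0,0,0,0,0,0,0,0,0,0,0,0,0,0,0,0,0.01,0,-0.2,0,0,0.02,0,-0.35,0,0,0.02,0,-0.45,0,0,0.02,0,-0.45,0,0,0.01,0,-0.35,0,0,0,0,-0.1,0])

```text
clock: 39.05
eef_pos: [0.5513, -0.2878, 0.1743]
tool_rot: [0.999, -0.018, 0.026, 0.016]
ft_force: [-0.2, -0.8, -2.1]
grip_width: 0.0127
```

Run:
```python
from h import *
x,y=tray(-55,33); print(x,y)
route((x+5,y-20,140,86,14,0))
```

```text
476.33594086926576 361.0562197145011
now [ 551.3 -287.8  174.3] yaw -2.1 j [-0.48  0.46  0.17  1.22 -0.    1.13] t 39.05 F [-0.2 -0.8 -2.1] w 0.0127
tilt tool z [ 0.052 -0.033]
[0.0, -0.11, -0.75, 0.04, -6.3, 0.0, -0.03, -0.75, 0.04, -6.3, 0.0, 0.05, -0.75, 0.04, -6.3, 0.0, 0.14, -0.74, 0.04, -6.3, 0.0, 0.22, -0.72, 0.04, -6.3, 0.0, 0.29, -0.69, 0.04, -6.3, 0.0, 0.37, -0.66, 0.04, -6.3, 0.0, 0.44, -0.61, 0.04, -6.3, 0.0, 0.5, -0.56, 0.04, -6.3, 0.0, 0.56, -0.5, 0.04, -6.3, 0.0, 0.61, -0.44, 0.04, -6.3, 0.0, 0.66, -0.37, 0.04, -6.3]
[0.0, 0.69, -0.29, 0.04, -6.3, 0.0, 0.72, -0.22, 0.04, -6.3]
```

play_rows(deltas=[0,-0.11,-0.75,0,-6.3,0,-0.03,-0.75,0,-6.3,0,0.05,-0.75,0,-6.3,0,0.14,-0.74,0.04,-6.3,0,0.22,-0.72,0.04,-6.3,0,0.29,-0.69,0.04,-6.3,0,0.37,-0.66,0.04,-6.3,0,0.44,-0.61,0.04,-6.3,0,0.5,-0.56,0.04,-6.3,0,0.56,-0.5,0.04,-6.3,0,0.5,-0.4,0,-6.3,0,0.25,-0.2,0,-5])

```text
clock: 40.55
eef_pos: [0.4784, 0.2281, 0.1333]
tool_rot: [0.796, 0.605, 0.01, 0.029]
ft_force: [-0.2, 0.2, -1.6]
grip_width: 0.0128
```

Run:
```python
from h import *
x,y=tray(-55,33); print(x,y)
route((x,y,120,86,4,0))
```

```text
476.33594086926576 361.0562197145011
now [478.4 228.1 133.3] yaw 74.4 j [ 0.48  0.34 -0.13  1.08 -0.05  0.75] t 40.55 F [-0.2  0.2 -1.6] w 0.0128
tilt tool z [ 0.051 -0.034]
[0.0, 0.53, -0.16, 0.06, -2.9, 0.0, 0.54, -0.13, 0.06, -2.9, 0.0, 0.54, -0.1, 0.06, -2.9, 0.0, 0.55, -0.08, 0.06, -2.9]
```

play_rows(deltas=[0,0.53,-0.16,0,-2.9,0,0.54,-0.13,0,-2.9,0,0.54,-0.1,0,-2.9,0,0.4,-0.08,0,-2.9,0,0.15,-0.02,0,0,0,0,0,0,0])

```text
clock: 41.3
eef_pos: [0.4708, 0.3651, 0.1254]
tool_rot: [0.728, 0.685, 0.004, 0.03]
ft_force: [0.3, -0.8, -1.6]
grip_width: 0.0126
```

Run:
```python
from h import *
x,y=tray(-55,33); uv()
route((x,y,100,86,4,0))
```

```text
uv [-60.8  36.7]
now [470.8 365.1 125.4] yaw 86.5 j [ 0.69  0.48  0.07  1.15 -0.06  0.75] t 41.3 F [ 0.3 -0.8 -1.6] w 0.0126
tilt tool z [ 0.047 -0.038]
[0.0, -0.02, 0.02, 0.11, 0.1, 0.0, -0.02, 0.02, 0.11, 0.1, 0.0, -0.02, 0.02, 0.11, 0.1, 0.0, -0.02, 0.02, 0.11, 0.1]
```

play_rows(deltas=[0,0,0,0.15,0,0,0,0,0.2,0,0,0,0,0.1,0,0,0,0,0,0])

```text
clock: 41.8
eef_pos: [0.4721, 0.3604, 0.0959]
tool_rot: [0.729, 0.683, 0.003, 0.03]
ft_force: [-0.0, 0.6, -1.4]
grip_width: 0.0125
```

Run:
```python
from h import *
x,y=tray(-58,33); uv()
route((x,y,70,86,4,0))
import runpy; runpy.run_path("chk.py")
```

```text
uv [-59.2  32. ]
now [472.1 360.4  95.9] yaw 86.3 j [ 0.68  0.5   0.03  1.08 -0.06  0.75] t 41.8 F [-0.   0.6 -1.4] w 0.0125
tilt tool z [ 0.045 -0.04 ]
[0.0, 0.0, 0.0, 0.11, 0.1, 0.0, 0.0, 0.0, 0.11, 0.1, 0.0, 0.0, 0.0, 0.11, 0.1, 0.0, 0.0, 0.0, 0.11, 0.1]
orange [124, 171, 43, 23, 715] [583.4, 321.5, 113.1, 56.0, 86.5] u [24.7 83.9] v [-57.1  58.7]
green [124, 191, 40, 20, 518] [529.7, 323.7, 103.8, 48.8, 86.4] u [-24.8  26.9] v [-53.9  52.7]
yellow [138, 210, 25, 23, 398] [474.1, 303.5, 62.4, 58.5, 86.6] u [-83.8 -22.4] v [-57.5   8. ]
blue [117, 207, 16, 9, 75] [502.0, 374.8, 42.4, 21.4, 79.7] u [-43.5 -18.8] v [25.8 70.7]
```

play_rows(deltas=[0,0.09,-0.05,0,0,0,0.05,0,0.12,0,0,0,0,0.12,0,0,0,0,0,0])

```text
clock: 42.35
eef_pos: [0.4707, 0.3697, 0.081]
tool_rot: [0.729, 0.684, 0.004, 0.03]
ft_force: [-0.9, -0.1, -2.2]
grip_width: 0.0126
```

Run:
```python
from h import *
x,y=tray(-60,34); uv()
route((x,y,59,86,4,0))
```

```text
uv [-61.3  41.2]
now [470.7 369.7  81. ] yaw 86.3 j [ 0.7   0.53  0.02  1.06 -0.06  0.76] t 42.35 F [-0.9 -0.1 -2.2] w 0.0126
tilt tool z [ 0.046 -0.039]
[0.0, -0.03, 0.01, 0.09, 0.1, 0.0, -0.03, 0.01, 0.09, 0.1, 0.0, -0.03, 0.01, 0.09, 0.1, 0.0, -0.03, 0.01, 0.09, 0.1]
```

Run:
```python
from h import *
a=np.radians(TY)
for n in("scene","top"):
    c=vision.camera(n);h,m=masks(c);V=h[...,2]
    M=m["blue"]; k,L,st,ce=cv2.connectedComponentsWithStats(M.astype(np.uint8))
    for i in range(1,k):
        x,y=ce[i]
        if st[i,4]<15 or (n=="scene" and not(255<x<350 and 130<y<190)) or (n=="top" and x>200): continue
        v=V[L==i]; print(n,st[i].tolist(),np.percentile(v,[5,25,50,75,95]))
        for th in (50,100):
            q=np.argwhere((L==i)&(V>th))[:,::-1]
            if len(q)<5: continue
            D=ray(c,q,.074)*1000-TC; U=D[:,0]*np.cos(a)+D[:,1]*np.sin(a);W=-D[:,0]*np.sin(a)+D[:,1]*np.cos(a)
            print(th,len(q),"u",np.round(np.percentile(U,[0,3,97,100]),1),"v",np.round(np.percentile(W,[0,3,97,100]),1))
    if n=="scene": cv2.imwrite("pics/b2.png",cv2.resize(c["color"][105:195,255:355],(660,594),interpolation=cv2.INTER_CUBIC))
```

```text
scene [287, 133, 22, 17, 204] [ 61.3  71.   75.5  89.  140. ]
50 204 u [-78.7 -74.   -1.5   3.4] v [-37.6 -32.9  53.1  61.4]
100 39 u [-52.6 -51.8 -22.8 -21.9] v [20.5 20.9 57.3 59.3]
top [115, 207, 17, 11, 97] [ 59.  109.  138.  143.  147.2]
50 97 u [-48.4 -46.6 -25.2 -24.4] v [20.1 20.9 61.4 62.2]
100 78 u [-46.2 -45.7 -25.1 -24.4] v [21.3 22.1 61.2 62.2]
top [116, 227, 13, 4, 35] [53.7 71.  88.  90.5 94.3]
50 35 u [-83.  -82.6 -75.9 -75.4] v [21.2 21.6 51.3 53.6]
```

View pics/b2.png

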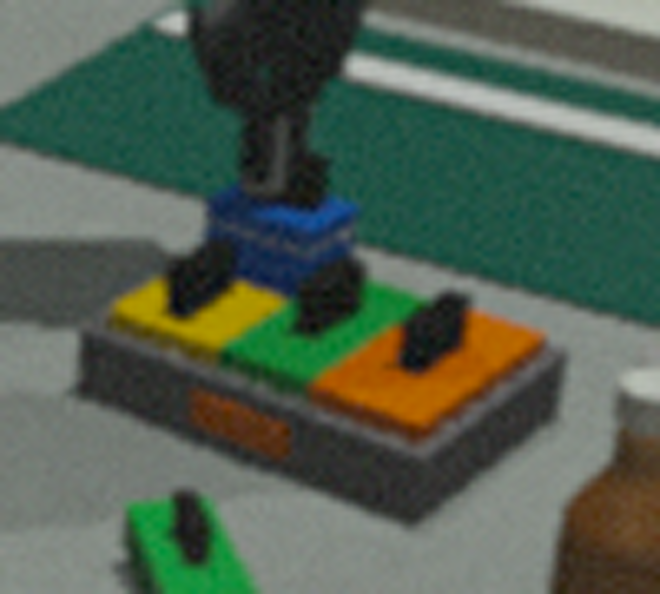

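Blue is held level over its pocket at crop (280,240), slightly too far to +u and +v. Shifting about 3 mm to -u and 6 mm to -v while lowering a little.

play_rows(deltas=[0,-0.06,-0.05,-0.03,0,0,-0.04,0,0,0,0,0,0,0.1,0,0,0,0,0,0])

```text
clock: 42.95
eef_pos: [0.468, 0.3635, 0.078]
tool_rot: [0.729, 0.683, 0.005, 0.03]
ft_force: [-0.1, 0.4, -1.3]
grip_width: 0.0128
```

Run:
```python
from h import *
x,y=tray(-63,34); uv()
route((x,y,59,86,4,0))
```

```text
uv [-63.5  34.8]
now [468.  363.5  78. ] yaw 86.3 j [ 0.69  0.52 -0.    1.04 -0.06  0.76] t 42.95 F [-0.1  0.4 -1.3] w 0.0128
tilt tool z [ 0.048 -0.037]
[0.0, -0.0, 0.0, 0.08, 0.1, 0.0, -0.0, 0.0, 0.08, 0.1, 0.0, -0.0, 0.0, 0.08, 0.1, 0.0, -0.0, 0.0, 0.08, 0.1]
```

Spot on; descend.

play_rows(deltas=[0,0,0,0.1,0,0,0,0,0.12,0,0,0,0,0.1,0,0,0,0,0,0])

```text
clock: 43.45
eef_pos: [0.4687, 0.3626, 0.0568]
tool_rot: [0.729, 0.683, 0.004, 0.03]
ft_force: [-0.6, -0.8, -1.4]
grip_width: 0.0121
```

Run:
```python
from h import *
x,y=tray(-63,34); uv()
route((x,y,53,86,4,0))
```

```text
uv [-62.7  34. ]
now [468.7 362.6  56.8] yaw 86.3 j [ 0.69  0.54 -0.03  0.99 -0.06  0.75] t 43.45 F [-0.6 -0.8 -1.4] w 0.0121
tilt tool z [ 0.047 -0.038]
[0.0, 0.0, -0.0, 0.02, 0.1, 0.0, 0.0, -0.0, 0.02, 0.1, 0.0, 0.0, -0.0, 0.02, 0.1, 0.0, 0.0, -0.0, 0.02, 0.1]
```

play_rows(deltas=[0,0,0,0.08,0,0,0,0,0.05,0,0,0,0,0,0])

```text
clock: 43.82
eef_pos: [0.4708, 0.3634, 0.0542]
tool_rot: [0.729, 0.683, 0.007, 0.031]
ft_force: [-1.6, -0.9, -3.5]
grip_width: 0.0127
```

play_rows(deltas=[0.3,0,0,0,0,0.3,0,0,0,0,0.3,0,0,0,0,0.3,0,0,-0.3,0,0.3,0,0,-0.5,0,0.3,0,0,-0.6,0,0.3,-0.5,0,-0.2,0,0.3,-0.9,0,0,0,0.3,-0.9,0,0,0,0.3,-0.9,0,0,0,0.3,-0.9,0,0,0,0.3,-0.7,0,0,0])

```text
clock: 45.32
eef_pos: [0.449, 0.0752, 0.1608]
tool_rot: [0.727, 0.686, 0.009, 0.033]
ft_force: [-0.3, 0.3, -0.2]
grip_width: 0.0257
```

play_rows(deltas=[0.3,-0.8,0,0,0,0.3,-0.5,0,0,0,0.3,0,0,0,0])

```text
clock: 45.7
eef_pos: [0.4439, -0.0077, 0.1638]
tool_rot: [0.729, 0.684, 0.01, 0.034]
ft_force: [-0.3, 0.4, -0.6]
grip_width: 0.0258
```

```bash
python3 chk.py
python3 - <<'E'
from h import *
route((470,0,150,86,1,.3))
# bar-top tilt/height check: bar rects in the two views cast on z=.072
a=np.radians(TY)
for n in("top","scene"):
    c=vision.camera(n); h=cv2.cvtColor(c["color"],cv2.COLOR_BGR2HSV)
    for nm,(u,v) in dict(orange=(54.5,0),green=(.5,0),yellow=(-54.5,-26),blue=(-54,33)).items():
        # corners of expected top faces at z=.046 -> mean hue just inside, top-edge check by colour of rays at 4 inset points
        w,l=dict(orange=(24,50),green=(21,47),yellow=(25,26),blue=(25,17))[nm]
        pts=[[*tray(u+i*w,v+j*l)/1000,.046] for i in(-1,1) for j in(-1,1)]
        print(n,nm,[h[int(round(y)),int(round(x))].tolist() for x,y in proj(c,pts)])
    k=cv2.connectedComponentsWithStats(((masks(c)[1]["blue"])).astype(np.uint8)); print(n,"blue blobs",[s.tolist() for s in k[2][1:] if s[4]>20])
E
```

```text
orange [124, 171, 43, 23, 714] [583.5, 321.3, 113.0, 55.5, 86.1] u [25.4 83.9] v [-57.1  58.7]
green [124, 191, 40, 20, 544] [529.9, 323.8, 103.6, 49.1, 86.2] u [-24.8  27.2] v [-53.6  52.7]
yellow [138, 210, 25, 23, 396] [473.9, 303.6, 62.6, 58.5, 86.6] u [-84. -23.] v [-57.5   8.4]
blue [120, 208, 18, 23, 187] [478.7, 362.0, 57.5, 41.9, -4.2] u [-82.9 -22.5] v [11.8 56.5]
now [444.   -6.8 163.7] yaw 86.4 j [ 0.01  0.13 -0.32  1.06 -0.04  0.07] t 45.75 F [-0.2  0.7 -0.1] w 0.0256
tilt tool z [ 0.06  -0.035]
[0.3, 0.14, 0.43, 0.23, 0.4]
top orange [[17, 238, 150], [16, 255, 153], [18, 241, 146], [17, 229, 149]]
top green [[72, 200, 129], [65, 185, 134], [70, 185, 132], [71, 199, 131]]
top yellow [[31, 206, 136], [31, 235, 163], [30, 225, 143], [31, 229, 150]]
top blue [[108, 198, 151], [108, 200, 163], [108, 209, 155], [107, 200, 162]]
top blue blobs [[119, 208, 19, 23, 249]]
scene orange [[22, 220, 147], [68, 19, 54], [16, 255, 181], [14, 182, 179]]
scene green [[36, 205, 162], [90, 20, 39], [69, 217, 146], [64, 147, 144]]
scene yellow [[27, 108, 158], [45, 57, 27], [28, 255, 179], [28, 255, 182]]
scene blue [[45, 41, 37], [48, 82, 31], [108, 199, 164], [109, 95, 59]]
scene blue blobs [[181, 44, 7, 17, 67], [290, 143, 15, 7, 51]]
```

Run:
```python
from h import *
x,y=tray(-53,34); print(x,y)
route((x,y,120,86,8,0))
c=dict(np.load("pics/last.npz"))
# cone caps seen from above, cast at cap height
h=cv2.cvtColor(c["color"],cv2.COLOR_BGR2HSV); M=((h[...,1]<50)&(h[...,2]>120)).astype(np.uint8); M[:,:335]=0; M[:,415:]=0; M[:150]=0; M[245:]=0
k=cv2.connectedComponentsWithStats(M); print("caps",[(int(s[4]),np.round(ray(c,[e],.081)[0]*1000).tolist()) for s,e in zip(k[2][1:],k[3][1:]) if s[4]>5])
```

```text
478.4008254435296 361.91427081727267
now [444.1  -5.5 163.6] yaw 86.6 j [ 0.01  0.13 -0.32  1.06 -0.04  0.07] t 45.85 F [ 0.4 -0.   0.2] w 0.0255
tilt tool z [ 0.06  -0.035]
[0.0, 0.77, 0.03, 0.09, 0.1, 0.0, 0.77, 0.02, 0.09, 0.1, 0.0, 0.77, 0.02, 0.09, 0.1, 0.0, 0.77, 0.02, 0.09, 0.1, 0.0, 0.77, 0.02, 0.09, 0.1, 0.0, 0.77, 0.02, 0.09, 0.1, 0.0, 0.77, 0.02, 0.09, 0.1, 0.0, 0.77, 0.02, 0.09, 0.1]
caps [(27, [609.0, -308.0]), (29, [590.0, -371.0]), (27, [533.0, -360.0]), (28, [498.0, -284.0]), (27, [477.0, -339.0])]
```

All five cone caps are where they began. Next I'll press gently on blue's bar to seat it and read its height.

play_rows(deltas=[0,0.77,0.05,0.03,0,0,0.77,0.05,0.03,0,0,0.77,0.05,0.03,0,0,0.77,0.05,0.03,0,0,0.77,0.05,0.03,0,0,0.77,0.05,0.03,0,0,0.7,0.05,0.03,0,0,0.35,0.02,0.03,0,0,0.1,0,0,0,0,0,0,0,0])

```text
clock: 47.1
eef_pos: [0.483, 0.3633, 0.1366]
tool_rot: [0.721, 0.692, 0.01, 0.033]
ft_force: [0.1, 0.1, -0.1]
grip_width: -0.0001
```

Run:
```python
from h import *
x,y=tray(-53,34); uv()
route((x,y,80,86,4,0))
```

```text
uv [-48.5  35.7]
now [483.  363.3 136.6] yaw 87.7 j [ 0.68  0.48  0.1   1.16 -0.06  0.72] t 47.1 F [ 0.1  0.1 -0.1] w -0.0001
tilt tool z [ 0.061 -0.033]
[0.0, -0.01, -0.02, 0.24, 0.4, 0.0, -0.01, -0.02, 0.24, 0.4, 0.0, -0.01, -0.02, 0.24, 0.4, 0.0, -0.01, -0.02, 0.24, 0.4]
```

play_rows(deltas=[0,0,-0.1,0.2,0,0,0,-0.05,0.25,0,0,0,0,0.25,0,0,0,0,0.18,0,0,0,0,0,0])

```text
clock: 47.72
eef_pos: [0.4757, 0.3575, 0.08]
tool_rot: [0.722, 0.691, 0.009, 0.033]
ft_force: [-0.4, 0.6, -0.8]
grip_width: -0.0
```

Run:
```python
from h import *
x,y=tray(-53,34); uv()
route((x,y,72,86,1,0))
```

```text
uv [-55.4  29.4]
now [475.7 357.5  80. ] yaw 87.5 j [ 0.68  0.51 -0.01  1.03 -0.06  0.72] t 47.73 F [-0.4  0.6 -0.8] w -0.0
tilt tool z [ 0.059 -0.036]
[0.0, 0.08, 0.04, 0.13, 1.5]
```

play_rows(deltas=[0,0.08,0,0.03,0,0,0,0,0.08,0,0,0,0,0.07,0,0,0,0,0.07,0])

```text
clock: 48.22
eef_pos: [0.4777, 0.3634, 0.0722]
tool_rot: [0.722, 0.691, 0.012, 0.033]
ft_force: [-11.1, -6.4, 30.2]
grip_width: -0.0002
```

Run:
```python
from h import *
uv(); route((476,360,72,86,1,0))
```

```text
uv [-53.8  35.5]
now [477.7 363.4  72.2] yaw 87.5 j [ 0.68  0.52 -0.01  1.01 -0.06  0.72] t 48.23 F [-11.1  -6.4  30.2] w -0.0002
tilt tool z [ 0.063 -0.031]
[0.0, -0.06, -0.03, 0.0, 1.5]
```

Contact on the bar came at z = 72.2 mm with 30 N, and a seated bar top is 72. I'll lift clear and run the last check.

play_rows(deltas=[0,0,0,-0.2,0,0,0,0,-0.5,0,0,0,0,-0.6,0,0,-0.4,0,-0.3,0,0,-0.8,0,0,0,0,-0.8,0,0,0,0,-0.8,0,0,0,0,-0.8,0,0,0,0,-0.8,0,0,0,0,-0.8,0,0,0,0,-0.4,0,0,0,0,0,0,0,0])

```text
clock: 49.72
eef_pos: [0.4612, 0.0244, 0.1853]
tool_rot: [0.721, 0.692, 0.019, 0.036]
ft_force: [0.0, 0.7, 0.6]
grip_width: -0.0
```

```bash
python3 chk.py
python3 - <<'E'
from h import *
o=bot.get_obs(); print(o["clock"],np.round(o["eef_pos"],3),np.round(o["ft_force"],1))
t0=dict(np.load("pics/top0.npz")); t=dict(np.load("pics/last.npz"))
# bystanders: did their image patches change?
for n,(x,y) in dict(jar=(150,137),oil=(202,128),weight=(334,134)).items():
    A=t0["color"][y-18:y+18,x-16:x+16]; B=t["color"][y-26:y+26,x-24:x+24]
    _,s,_,l=cv2.minMaxLoc(cv2.matchTemplate(B,A,cv2.TM_CCOEFF_NORMED)); print(n,round(s,3),"shift px",(l[0]-8,l[1]-8))
E
```

```text
orange [124, 171, 43, 23, 713] [583.3, 321.5, 113.2, 55.8, 86.5] u [24.7 83.7] v [-57.1  59. ]
green [124, 191, 40, 20, 542] [529.9, 323.9, 103.7, 48.9, 86.0] u [-24.8  26.9] v [-53.6  52.9]
yellow [138, 210, 25, 23, 394] [473.7, 303.7, 62.8, 57.9, 85.9] u [-84.  -23.2] v [-57.2   8.4]
blue [120, 208, 18, 23, 188] [478.7, 362.0, 57.5, 41.9, -4.2] u [-82.9 -22.5] v [11.8 56.5]
49.775 [0.461 0.025 0.185] [0.2 0.1 0.3]
jar 0.996 shift px (0, 0)
oil 0.996 shift px (0, 0)
weight 0.995 shift px (0, 0)
```

```bash
python3 -c "
from workcell import ticket; print(ticket.job_done())"
```

```text
the job is handed in; nothing more can be done
None
```

All four cases are packed in the tray, bars up, and I handed the job in at about 50 s of the 72 s allowed. Orange is at the far end, green in the middle, and yellow and blue share the near end.

**Cases:** In the last top view every case centre is inside the limits (orange about u +54, v +1 mm; green +1, 0; yellow −54, −24; blue −53, +34, in the tray frame). Orange, green and yellow showed flat in the last view I looked at of them. For blue I pressed on its bar, and contact came at z = 72.2 mm against 72 expected when seated.

**Cones and bystanders:** The five cone caps stayed within 2 mm of where they started. That check came after blue was lifted out, and the arm did not go near the crate again. The bottle, jar and weight showed no shift in the image. The arm is clear of everything.

**What went wrong or was uncertain:**
- The tool's tilt drifted up to 0.12 rad, so twice I corrected it by leaning the shut fingertips on the fixed tray or crate wall.
- The first descent onto orange pressed its top with 71 N through the fingertips.
- Green first caught on orange's edge, and I freed it by setting it down further over and sliding it in.
- The measured edges of neighbouring cases overlap by about 2 mm, which is within pixel accuracy. I did not measure the cases' level separately.

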